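# Shuffle the pans on the warming plate and check the saucepan's temperature

## Robot

A 6-joint arm with a two-finger parallel gripper is mounted at the origin on the work surface. World frame = base frame: x ahead of the robot, y to its left, z up, the work surface at z = 0. Lengths are in m, angles in rad, forces in N, time in s.
With the tool pointing down it reaches from about 0.4 to 0.925 m from the base axis. Payload 3.4 kg.
Tool frame: the origin (TCP) lies between the finger pads; the fingertips stand 14 mm ahead of it and the grasp point (between the pads) lies 5 mm behind it (ctrl.nose_length is the distance from the TCP to the fingertips, in m); z points along the fingers, y is the line along which they close (so a half turn about z gives the same grasp; the last joint's range is limited). The gripper opens to 85 mm and grips with 20 to 120 N. Pads are 22 mm wide; open, the fingers measure 114 mm over their backs; the gripper's body (76 mm by 85 mm) begins 54 mm behind the grasp point. The pads swing forward as they close: fully open they stand 13 mm farther back than shut.
Start: joints at [1.224, 0.307, 1.506, -0, 1.328, -0.073], TCP at [0.155, 0.554, 0.207] pointing down, gripper open.
Joint ranges: [-3.12, 3.12], [-1.05, 2.28], [0.14, 2.33], [-1.42, 4.57], [0.1, 2.73], [-2.68, 2.68]. Speed limits (rad/s): [2.57, 2.57, 3.14, 3.14, 3.14, 3.14].

## Interface

Orientations are given as a unit quaternion [x, y, z, w].
In Python, from cell import ctrl, cams gives the robot as it stands. The module is installed in compiled form; this text tells all that it offers.
- The arm moves only by the shell command python3 -m jog 'ROWS' [FORCE]. ROWS is JSON, a list of rows, each an object of numbers: "wx", "wy", "wz": the turn, a rotation vector about the tool's x, y, z as a fraction of full scale; "dx", "dy", "dz": the shift along the tool's x, y, z as a fraction of full scale; "fingers": the closure, from 0 (fully open) to 1 (shut). In form: [{"wx": .., "wy": .., "wz": .., "dx": .., "dy": .., "dz": .., "fingers": ..}, ...]. A call has exactly 8 rows; each row shifts and turns the commanded pose from where the row before left it, along the tool's axes as they then stand; what a row does not reach is not made up. Full scale, the value 1, is 0.8 m for a shift and 90 degrees for a turn. A row lasts 1/10 s, in which the tool goes at most 50 mm and 8.59 degrees, less where a joint would pass 70% of its speed; a pose out of reach is approached as far as the arm can. A call with a number of a shift or a turn outside -1 to 1 is refused whole. A call with a gripper value outside its range is refused whole. The fingers move at their own pace and stop on an object; FORCE is the grip in N (left out, the last holds). Time passes only in rows, so rows that do not move let the fingers close, or fill a call up. It gives the time, the measured TCP pose, the force, the opening and the grip force at its end, in the units of the state.
- ctrl.observe(): the state, without advancing time (a new reading comes with each control period).
- cams.snapshot(name): name is "scene" or "top"; returns a dict with "pixels" (400x640x3 uint8, red, green, blue), "mtx" (3x3 intrinsics, pixels), "D" ([k1, k2, p1, p2, k3] as OpenCV has them; the pictures are not rectified), "world_from_camera" (4x4, takes a point from camera to world coordinates). Camera axes: x right, y down, z forward; pixel columns grow to the right and rows downward; lengths in m; the calibration is good to about 2 mm. A picture is of the moment at which its call begins. There is no depth.
- ctrl.finish_job(): hands the job in; it is judged then, once.
The state is a dict: "t": time; "q": joint angles; "qd": joint speeds; "joint_torque": joint torques, N m; "eef_pos": TCP position; "eef_rot": TCP orientation; "contact_force": force on the tool from outside, world axes, zero at the start; "moment": the same for the moment, N m; "gripper_width": finger opening in m; "grip_force": force on a finger pad.
Only numpy, scipy, OpenCV 4.12 (cv2) and the standard library are available. Lean on these libraries where they do the work, as an engineer would, in place of code of your own. Each camera call takes 0.05 s, during which the arm holds its last target. There are 200 camera calls.

## Task

On the black warming plate, slide the lidded pot off the double circle and centre it on the square, then slide the saucepan to the centre of the double circle; both must stay flat on the plate all the way, never lifted or tipped, and must not knock each other or anything else. Then pick up the stick thermometer, point its nose from about 10 cm at the middle of the saucepan's side and hold it steady there for two seconds, and lay it flat again in the middle of its rubber mat, lengthwise. Leave everything else where it is.

Things in the scene. Friction and masses are not known exactly. Their poses are not given: they have to be found in the camera images.
- plate: Fixed flat black warming plate of smooth, slippery glass, 380 (x) by 470 (y) mm, 14 mm high, with three grey printed outlines. Origin at the centre of its underside; x away from the robot, y left.
- mark_double: Printed double circle (two concentric lines, radii 63 and 73 mm) on the plate's top: the saucepan's final place; the lidded pot stands on it at the start. Origin at its centre, at the plate's top. No height.
- mark_square: Printed square outline, 132 mm a side, on the plate's top: the pot's final place, empty at the start. Origin at its centre.
- mark_plain: Printed single circle of radius 68 mm on the plate's top, where the saucepan stands at the start. Origin at its centre. The three marks swap places from start to start: two in the near left and right, one at the far middle of the plate, about 230 to 330 mm apart.
- saucepan: Open steel saucepan, 110 mm outside diameter, 70 mm high, 0.45 kg, with one straight stick handle pointing along its own -x. Origin at the centre of its underside. Handle: 18 mm wide, 12 mm thick, mid-height 60 mm above the underside, reaching from the wall (55 mm) to 130 mm from the pan's axis.
- saucepan_grip (a point): Point on the middle of the saucepan's handle, 88 mm from the pan's axis, 60 mm above its underside.
- saucepan_mid (a point): Point on the saucepan's axis, 35 mm above its underside (half its height): the thermometer must point at this.
- pot: Closed steel pot, 100 mm diameter, lid 104 mm, two wire ears at +-y reaching 61 mm from the axis at 38 mm height; lid (fixed on) up to 55 mm, and on it a black upright round knob 24 mm diameter, 28 mm high, top at 83 mm. About 0.55 kg. Origin at the centre of its underside.
- pot_knob (a point): Point on the axis of the pot's knob, 77 mm above the underside, 6 mm below the knob's top.
- mat: Fixed flat rubber mat, 230 (x) by 110 (y) by 4 mm, on the table left or right of the plate: the thermometer's resting place. Origin at the centre of its underside.
- thermometer: Grey stick infrared thermometer, lying on the mat: box 130 mm long, 28 wide, 30 high (x from -75 to +55 mm), then a black round nose 22 mm across up to x = +75 mm. 0.12 kg. Origin under its middle, x points out of the nose, z up.
- nose (a point): Centre of the thermometer's nose face, 75 mm ahead of its origin and 15 mm above its underside; it looks along the thermometer's x.
- ramekin: Small open steel ramekin, 56 mm diameter at the rim, 28 mm high, standing on the plate. Bystander. Origin at the centre of its underside.
- timer: Round white kitchen timer, 56 mm diameter, 25 mm high, standing on the plate. Bystander. Origin at the centre of its underside.
- mould: Clear chocolate mould, 200 by 110 by 24 mm, on the table on the other side of the plate from the mat. Bystander. Origin at the centre of its underside.
- spatula: Spatula lying flat on the table between robot and plate, on the right. Bystander.
- brush: Pastry brush lying flat on the table between robot and plate, on the left. Bystander.
Not all that is in view belongs to the job. Leave any red look-alike of the thermometer alone.

How it is judged:
By the outcome, as a careful person would: the job done as asked, in the order asked, and still so for the second after the job is handed in, with the robot touching nothing.
It also fails if it takes over 72 s, if anything falls off the work surface, if the arm or the gripper's body presses on something with over 40 N, if the wrist force passes 120 N, or if a joint passes its speed limit or range.

## Working session

There is one attempt and no reset: what is moved stays moved. The work goes in short steps, Python scripts to look and compute and a shell command to move; the robot and the scene stay as the last step left them, time stands still between calls to the robot, and variables do not carry over. Pictures are saved under pics/ and viewed, at most 10 in all, crops included, and the job is handed in when it is done.

```bash
mkdir -p pics; python3 - <<'E'
from cell import ctrl,cams
import cv2,pickle
s=ctrl.observe();print({k:s[k] for k in('t','eef_pos','eef_rot','gripper_width','contact_force')},ctrl.nose_length)
for n in('scene','top'):
    d=cams.snapshot(n);pickle.dump(d,open(n+'0.pkl','wb'));cv2.imwrite(f'pics/{n}0.png',d['pixels'][:,:,::-1]);print(n,d['mtx'],d['D'],d['world_from_camera'])
E
```

```text
{'t': 0.0, 'eef_pos': array([0.15470178, 0.55302277, 0.20641385]), 'eef_rot': array([ 1.35995378e-01,  9.90708975e-01, -9.69759512e-04, -2.10254483e-04]), 'gripper_width': 0.08533098317074064, 'contact_force': array([ 0.35856568, -0.54930078,  0.22873589])} 0.014
scene [[407.59818915   0.         319.67122835]
 [  0.         407.59818915 202.29664561]
 [  0.           0.           1.        ]] [-0.02225917  0.          0.          0.          0.        ] [[ 0.09257912  0.82363905 -0.55950677  1.19188996]
 [ 0.99567696 -0.08082029  0.04577629 -0.01095804]
 [-0.00751636 -0.56132593 -0.8275607   1.1620653 ]
 [ 0.          0.          0.          1.        ]]
top [[459.51988797   0.         321.55862523]
 [  0.         459.51988797 193.6077451 ]
 [  0.           0.           1.        ]] [-0.04961135  0.          0.          0.          0.        ] [[ 0.01994751 -0.99171895  0.12686849  0.33730986]
 [-0.9997977  -0.01945885  0.00508999  0.03083994]
 [-0.00257912 -0.12694436 -0.99190649  1.3639216 ]
 [ 0.          0.          0.          1.        ]]
```

View pics/top0.png

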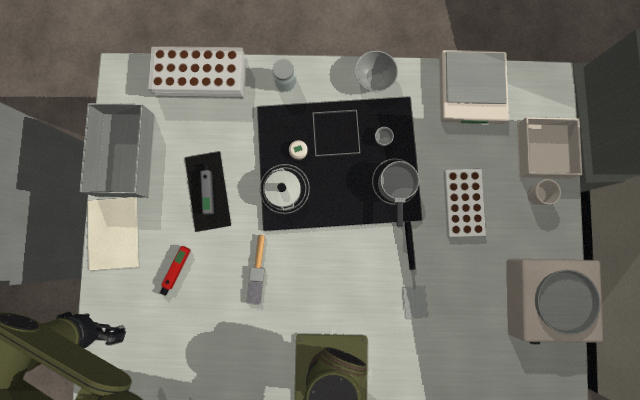

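View pics/scene0.png

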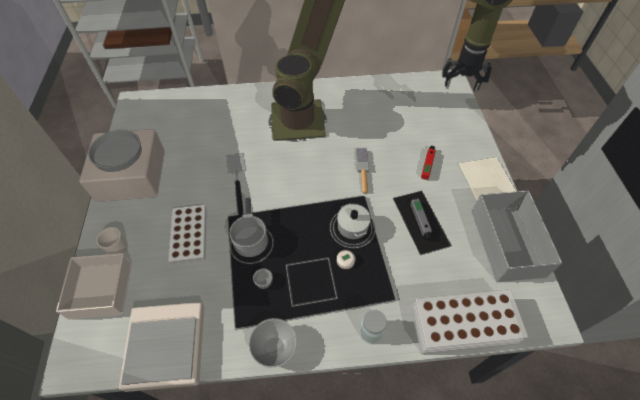

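The top view shows the pot (282,188) on the double circle near left, the pan (398,180) near right with its handle towards the robot, and the square (336,133) at the far middle. The timer is at (298,150) and the ramekin at (384,136). Thermometer candidates are grey at (207,192) on the black mat and red at (175,270) on the table. The grey one fits, by its colour and its place on the mat. An enlarged crop should confirm it.

```bash
python3 - <<'E'
import cv2,pickle,numpy as np
t=pickle.load(open('top0.pkl','rb'))['pixels'];s=pickle.load(open('scene0.pkl','rb'))['pixels']
a=cv2.resize(t[90:240,150:430],None,fx=2.85,fy=2.85,interpolation=cv2.INTER_CUBIC)[:, :798]
b=cv2.resize(s[180:330,220:460],None,fx=3.3,fy=3.3,interpolation=cv2.INTER_CUBIC)[:, :798]
b=cv2.resize(t[140:240,180:240],(240,400),interpolation=cv2.INTER_CUBIC)
c=cv2.resize(s[185:265,325:455],(552,340),interpolation=cv2.INTER_CUBIC)
cv2.imwrite('pics/a.png',a[:,:,::-1])
m=np.zeros((400,792,3),np.uint8);m[:,:240]=b;m[:340,240:]=c;cv2.imwrite('pics/b.png',m[:,:,::-1])
E
```

```text
(no output)
```

View pics/a.png

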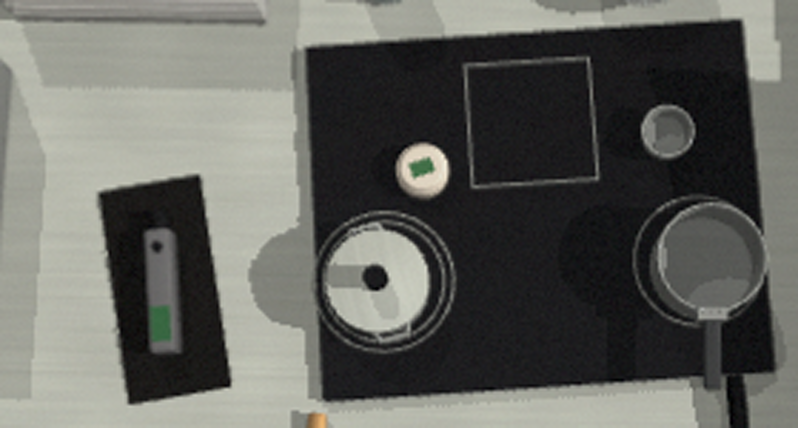

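View pics/b.png

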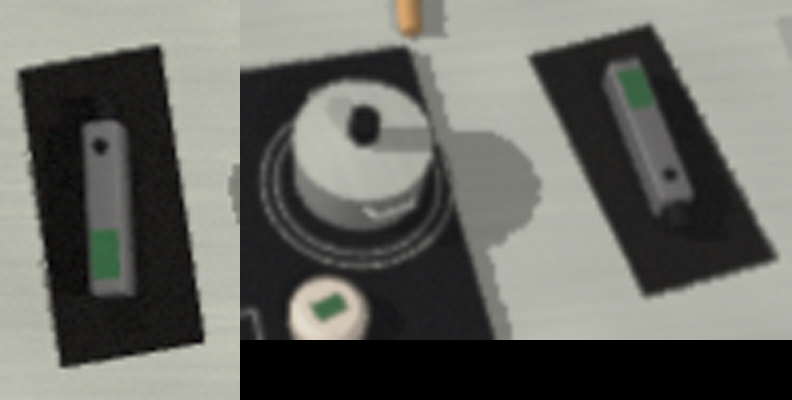

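The crops confirm it: the grey stick lies on the black mat with its black nose away from the robot (top crop (95,105)), and the red one is left alone. Now I'll measure.

```bash
cat > h.py <<'E'
import cv2,pickle,numpy as np
class V:
    def __init__(s,d):
        s.d=d;s.T=np.array(d['world_from_camera']);s.K=np.array(d['mtx']);s.D=np.array(d['D']);s.im=d['pixels']
        s.hsv=cv2.cvtColor(s.im,cv2.COLOR_RGB2HSV)
    def ray(s,p):
        u=cv2.undistortPoints(np.array(p,float).reshape(-1,1,2),s.K,s.D).reshape(-1,2)
        return s.T[:3,3],np.c_[u,np.ones(len(u))]@s.T[:3,:3].T
    def at(s,p,z):
        o,r=s.ray(p);return o+r*((z-o[2])/r[:,2])[:,None]
    def px(s,P):
        W=np.linalg.inv(s.T);P=np.array(P,float).reshape(-1,3)
        return cv2.projectPoints(P,cv2.Rodrigues(W[:3,:3])[0],W[:3,3],s.K,s.D)[0].reshape(-1,2)
    def blobs(s,m,box,n=1):
        x0,y0,x1,y1=box;k=np.zeros(m.shape,np.uint8);k[y0:y1,x0:x1]=m[y0:y1,x0:x1]
        c=cv2.findContours(k,cv2.RETR_EXTERNAL,cv2.CHAIN_APPROX_NONE)[0]
        return sorted(c,key=cv2.contourArea)[::-1][:n]
def tri(a,pa,b,pb):
    oa,ra=a.ray(pa);ob,rb=b.ray(pb);ra=ra[0]/np.linalg.norm(ra);rb=rb[0]/np.linalg.norm(rb)
    t=np.linalg.lstsq(np.c_[ra,-rb],ob-oa,rcond=None)[0];A=oa+t[0]*ra;B=ob+t[1]*rb
    return (A+B)/2,np.linalg.norm(A-B)
def mom(c):
    m=cv2.moments(c);return [m['m10']/m['m00'],m['m01']/m['m00']]
def load(n):return V(pickle.load(open(n+'.pkl','rb')))
E
python3 - <<'E'
from h import *
np.set_printoptions(precision=4,suppress=True)
t=load('top0');s=load('scene0')
g=t.hsv[...,2];gs=s.hsv[...,2]
br=(g>60).astype(np.uint8);brs=(gs>60).astype(np.uint8)
# square
c=t.blobs(br,(305,105,366,160))[0];print('sq px',cv2.minAreaRect(c),t.at(cv2.boxPoints(cv2.minAreaRect(c)),.014))
S=t.at([cv2.minAreaRect(c)[0]],.014);print('square',S)
c=s.blobs(brs,(280,255,345,309))[0];print('square scene',len(c),s.at([cv2.minAreaRect(c)[0]],.014), tri(t,[cv2.minAreaRect(t.blobs(br,(305,105,366,160))[0])[0]],s,[cv2.minAreaRect(c)[0]]))
# double ring
c=t.blobs(br,(261,162,312,216))[0];W=t.at(c.reshape(-1,2),.014)[:,:2]
(cx,cy),r=cv2.minEnclosingCircle((W*1000).astype(np.float32));print('ring',cx,cy,r)
# timer, ramekin
for n,b,z in(('timer',(288,138,309,161),.039),('ramekin',(370,122,397,150),.042)):
    c=t.blobs(br,b)[0];W=t.at(c.reshape(-1,2),z)[:,:2];print(n,cv2.minEnclosingCircle((W*1000).astype(np.float32)))
# knob
k=(g<50).astype(np.uint8);ks=(gs<55).astype(np.uint8)
c=t.blobs(k,(275,180,290,195))[0];d=s.blobs(ks,(347,207,362,222))[0]
print('knob',mom(c),mom(d),cv2.boundingRect(c),cv2.boundingRect(d),tri(t,[mom(c)],s,[mom(d)]))
# green label of thermometer, body
for n,v,b in(('top',t,(190,160,225,225)),('scene',s,(400,180,445,255))):
    H=v.hsv;m=((H[...,2]>70)).astype(np.uint8);m=cv2.morphologyEx(m,cv2.MORPH_OPEN,np.ones((3,3)))
    cs=v.blobs(m,b,3);print(n,[(cv2.contourArea(c),cv2.minAreaRect(c)) for c in cs])
# mat
m=((g<60)).astype(np.uint8);c=t.blobs(m,(175,140,240,240))[0];R=cv2.minAreaRect(c);print('mat',R,t.at(cv2.boxPoints(R),.004),t.at([R[0]],.004))
c=s.blobs((gs<60).astype(np.uint8),(388,180,458,260))[0];R2=cv2.minAreaRect(c);q=cv2.approxPolyDP(cv2.convexHull(c),6,True);print('mat scene',s.at(q.reshape(-1,2),.004))
# pan: rim top region values
print(g[180,368:425]);print(g[195:235,402])
E
```

```text
sq px ((335.8793029785156, 132.37876892089844), (44.13404846191406, 45.164161682128906), 86.3086166381836) [[ 0.7597  0.072   0.014 ]
 [ 0.7715 -0.0647  0.014 ]
 [ 0.6351 -0.0745  0.014 ]
 [ 0.6235  0.0604  0.014 ]]
square [[ 0.6969 -0.0017  0.014 ]]
square scene 169 [[ 0.6998 -0.0009  0.014 ]] (array([ 0.698 , -0.0013,  0.01  ]), np.float64(0.000972210103202634))
ring 524.2607421875 149.59567260742188 65.56910705566406
timer ((637.0302124023438, 108.80069732666016), 29.71242904663086)
ramekin ((682.2913818359375, -142.53439331054688), 28.68225860595703)
knob [281.3586497890295, 187.2447257383966] [353.75555555555553, 214.44444444444443] (278, 184, 8, 8) (351, 211, 6, 8) (array([0.5173, 0.1511, 0.0809]), np.float64(9.835244179154785e-05))
top [(357.5, ((206.5712890625, 191.49661254882812), (43.09402847290039, 10.131377220153809), 87.27368927001953)), (37.5, ((191.5, 211.0), (3.0, 26.0), 0.0)), (25.5, ((222.5, 170.5), (21.0, 3.0), 90.0))]
scene [(982.5, ((422.0, 206.5), (53.0, 44.0), 90.0)), (464.0, ((422.0, 233.5), (43.99999237060547, 40.99999237060547), 0.0)), (286.5, ((420.0172424316406, 215.7930908203125), (35.65350341796875, 9.841853141784668), 68.19859313964844))]
mat ((207.19805908203125, 191.32029724121094), (75.15916442871094, 36.0961799621582), 81.46923065185547) [[0.6154 0.4577 0.004 ]
 [0.6338 0.3496 0.004 ]
 [0.4097 0.3055 0.004 ]
 [0.3916 0.4112 0.004 ]] [[0.5114 0.3806 0.004 ]]
mat scene [[0.4162 0.3103 0.004 ]
 [0.4002 0.4091 0.004 ]
 [0.614  0.4502 0.004 ]
 [0.633  0.3511 0.004 ]]
[ 24  20  23  19  69  39  20  26  23  20  55  67  96 144 131 131  88  87
  88  89  88  90  88  88  89  90  87  86  86  89  90  88  90  88  90  89
  90  90  90  91  89  91  88  89  87  74  61  63  66  76 112 148 132 131
 129 129 129]
[105 102 109 136 119 144 146  76  70  69  73  71  71  70  71  66  67  68
  67  69  67  67  65  68  63  67  68  72  68  70  66  73 109 110 110 110
 110 131 128 128]
```

```bash
python3 - <<'E'
from h import *
from scipy.optimize import least_squares
np.set_printoptions(precision=4,suppress=True)
t=load('top0');s=load('scene0')
def field(v,z,box):
    x0,y0,x1,y1=box;Y,X=np.mgrid[y0:y1,x0:x1];p=np.c_[X.ravel(),Y.ravel()]
    return p,v.at(p,z)[:,:2],v.hsv[p[:,1],p[:,0]]
def ringfit(v,z,box,c,radii,lo,hi,thr,tag,cond=None):
    p,W,H=field(v,z,box);c=np.array(c)
    for i in range(6):
        d=np.linalg.norm(W-c,axis=1);m=(H[:,2]>thr)&(d>lo)&(d<hi)
        if cond is not None:m&=cond(W,c)
        f=lambda q:np.min([np.abs(np.linalg.norm(W[m]-q[:2],axis=1)-r) for r in radii],axis=0)
        c=least_squares(f,c,loss='soft_l1',f_scale=.002,x_scale=.01,diff_step=1e-4).x
    print(tag,c,m.sum(),f(c).mean());return c
# double: only points not hidden by / confused with pot
for v,n,b,cond in((t,'top',(255,158,318,220),lambda W,c:(np.linalg.norm(W-c,axis=1)>.06)),(s,'scene',(320,195,385,255),lambda W,c:(W[:,0]>c[0]+.0))):
    ringfit(v,.014,b,[.52,.15],[.063,.073],.058,.079,40,'double '+n,cond)
    ringfit(v,.014,b,[.53,.145],[.063,.073],.058,.079,40,'double2 '+n,cond)
ringfit(t,.014,(360,150,425,220),[.53,-.19],[.068],.06,.076,40,'plain',lambda W,c:W[:,1]>c[1]+.01)
for z in(.084,):
    ringfit(t,z,(365,150,425,220),[.54,-.18],[.0538],.047,.0575,95,'pan top')
    ringfit(s,z,(220,205,280,265),[.54,-.18],[.0538],.047,.0575,95,'pan scene')
# rim centre by ellipse in both views
def pan(v,thr,box):
    m=cv2.morphologyEx((v.hsv[...,2]>thr).astype(np.uint8),cv2.MORPH_OPEN,np.ones((3,3)))
    return v.blobs(m,box,1)[0]
for n,v,b in(('t',t,(376,158,421,203)),('s',s,(226,212,272,262))):
    c=pan(v,55,b);print(n,cv2.boundingRect(c))
# handle edges in top view
g=t.hsv[...,2]
for r in(205,210,215,220,225): print(r,g[r,388:414])
gs=s.hsv[...,2]
for r in(190,196,202,208): print(r,gs[r,236:262])
# thermometer
for n,v,b in(('top',t,(190,160,225,230)),('scene',s,(400,180,445,255))):
    H=v.hsv;m=((H[...,1]>80)&(H[...,0]>40)&(H[...,0]<85)&(H[...,2]>50)).astype(np.uint8)
    c=v.blobs(m,b)[0];print(n,'label',mom(c),cv2.boundingRect(c))
print(g[160:222:1,203:216].tolist().__repr__().replace('], ','],\n'))
E
```

```text
double top [0.5235 0.1494] 571 0.001607928757183111
double2 top [0.5235 0.1493] 569 0.0015917879356661902
double scene [0.5246 0.1493] 335 0.0023862423005868334
double2 scene [0.5247 0.1493] 334 0.0023791655775701115
plain [ 0.5396 -0.2028] 256 0.0037916691869187436
pan top [ 0.5457 -0.1831] 234 0.002201885789140782
pan scene [ 0.5477 -0.1831] 224 0.0024752383464740476
t (378, 158, 43, 45)
s (226, 212, 42, 50)
205 [26 29 25 31 30 31 34 31 29 40 66 60 64 67 73 16 22 20 19 22 20 20 18 19
 21 17]
210 [25 27 27 25 24 24 28 26 27 44 63 63 65 65 66 24 20 23 17 22 19 18 20 21
 18 20]
215 [31 33 31 24 29 26 28 24 31 44 64 64 66 66 67 26 19 18 21 19 23 21 22 16
 21 21]
220 [29 34 31 31 32 32 26 28 33 44 61 63 63 68 67 26 19 14 23 20 19 20 18 17
 18 19]
225 [160 158 159 158 105 102 106 105 100  39  56  56  59  63  66  91  80  17
   5  15  16  14  21  69 108 109]
190 [ 46  27  28  25  47 110 124 126 125 125 125 126 130 165 178 179 179 179
 179 179 180 180 179 180 180 181]
196 [ 61  29  22  26  26  46  92 104 106 119 122 120 118 121 140 168 175 176
 178 176 177 179 178 178 179 179]
202 [ 87  47 
[... 3280 characters left out ...]
6, 105, 114, 102, 85, 64, 32, 23],
[91, 102, 104, 107, 106, 107, 108, 112, 101, 86, 60, 33, 20],
[94, 104, 105, 103, 105, 107, 109, 112, 103, 87, 60, 28, 26],
[83, 100, 98, 99, 98, 96, 97, 103, 93, 82, 59, 31, 27],
[65, 83, 81, 76, 75, 71, 67, 67, 71, 79, 55, 27, 21],
[27, 36, 42, 42, 40, 37, 39, 36, 31, 28, 28, 20, 20],
[27, 29, 28, 23, 29, 23, 21, 28, 21, 23, 20, 22, 27],
[29, 23, 27, 21, 21, 25, 23, 23, 26, 23, 25, 27, 27],
[28, 29, 28, 25, 28, 24, 22, 25, 23, 23, 22, 24, 27],
[29, 29, 24, 28, 24, 23, 21, 22, 23, 26, 27, 23, 27],
[26, 27, 24, 28, 22, 21, 24, 26, 24, 20, 23, 20, 26],
[26, 32, 29, 28, 24, 23, 26, 25, 23, 22, 23, 23, 24],
[21, 26, 28, 27, 29, 28, 29, 22, 26, 24, 30, 21, 20]]
```

```bash
python3 - <<'E'
from h import *
np.set_printoptions(precision=4,suppress=True)
t=load('top0');s=load('scene0')
print('label',tri(t,[[205.8,203.2]],s,[[417.9,205.5]]),'button',tri(t,[[204.3,176.0]],s,[[426.3,226.2]]))
L,B=t.at([[205.8,203.2],[204.3,176.0]],.034);print(L,B,np.degrees(np.arctan2(*(B-L)[1::-1])))
# body ends, top face at .034: front edge row ~170.0 col ~204.5 ; rear row ~213.2
print('front/rear',t.at([[204,170.0],[206.8,212.8]],.034))
print('handle',t.at([[400.1,205],[400.1,215],[400.1,220],[400.2,226]],.08))
# handle end in scene : find
g=s.hsv[...,2]
for r in range(186,216,2):print(r,g[r,240:254])
E
```

```text
label (array([0.4727, 0.3757, 0.0321]), np.float64(0.00013383661019124781)) button (array([0.5534, 0.3848, 0.031 ]), np.float64(0.0003214755172238851))
[0.4725 0.3752 0.034 ] [0.5529 0.3838 0.034 ] 6.147081986873964
front/rear [[0.5708 0.3857 0.034 ]
 [0.4445 0.3708 0.034 ]]
handle [[ 0.4736 -0.1839  0.08  ]
 [ 0.4454 -0.1839  0.08  ]
 [ 0.4314 -0.1839  0.08  ]
 [ 0.4146 -0.1842  0.08  ]]
186 [ 73 114 124 126 126 125 125 132 167 180 181 180 181 180]
188 [ 68 113 124 124 125 125 126 125 134 167 179 179 179 179]
190 [ 47 110 124 126 125 125 125 126 130 165 178 179 179 179]
192 [ 39  85 116 124 126 125 125 125 125 135 169 180 180 180]
194 [ 31  60  96 107 117 123 124 124 125 130 166 177 180 179]
196 [ 26  46  92 104 106 119 122 120 118 121 140 168 175 176]
198 [ 23  41  90 103 102  89  79  74  71  70 108 164 177 179]
200 [ 26  34  77 100 103  83  71  68  66  61  82 158 178 179]
202 [ 24  27  62  97 103  83  72  68  66  60  81 158 178 182]
204 [ 24  32  58  96 106  85  74  67  66  60  70 124 170 180]
206 [ 25  22  46  93 104  87  73  68  66  60  69 118 160 178]
208 [ 26  21  38  89 103  86  72  68  66  61  69 113 130 168]
210 [ 24  24  34  77 100  87  73  68  67  61  69 113 129 166]
212 [24 24 34 75 98 86 74 70 67 64 64 86 84 81]
214 [ 22  27  50  89 102 112 113 113 120 122 131 131  91  48]
```

Measured positions: pot (0.5175, 0.151), double circle (0.524, 0.149), square (0.698, −0.001), pan (0.5455, −0.183) with its handle along −x, timer (0.637, 0.109), ramekin (0.682, −0.143). The thermometer lies about (0.5176, 0.3795) at 6.5° yaw, and the mat at (0.513, 0.3805) at 11.3°. The heights agree with the text. The timer blocks a straight pot path, so I'll slide in −y first, then +x.

```bash
cat > w.py <<'E'
# print world->tool deltas (in jog units) to a world target x y z [yaw of tool y, deg]
import sys,numpy as np
from cell import ctrl
from scipy.spatial.transform import Rotation as R
s=ctrl.observe();r=R.from_quat(s['eef_rot']);M=r.as_matrix()
print('t %.2f pos %s ytool yaw %.2f tilt %.2f w %.4f gf %.1f F %s'%(s['t'],np.round(s['eef_pos'],4),np.degrees(np.arctan2(M[1,1],M[0,1])),np.degrees(np.arccos(-M[2,2])),s['gripper_width'],s['grip_force'],np.round(s['contact_force'],1)))
if len(sys.argv)>3:print('d',np.round(M.T@(np.array([float(a) for a in sys.argv[1:4]])-s['eef_pos'])/.8,4))
E
python3 -m jog '[{"wz":-0.0868,"fingers":0},{"wz":-0.0868,"fingers":0},{"dx":-0.0324,"dy":-0.0359,"fingers":0},{"dx":-0.0324,"dy":-0.0359,"fingers":0},{"dx":-0.0324,"dy":-0.0359,"fingers":0},{"dx":-0.0324,"dy":-0.0359,"fingers":0},{"dx":-0.0324,"dy":-0.0359,"fingers":0},{"dx":-0.0324,"dy":-0.0359,"fingers":0}]'
python3 -m jog '[{"dx":-0.0324,"dy":-0.0359,"fingers":0},{"dx":-0.0324,"dy":-0.0359,"fingers":0},{"dx":-0.0324,"dy":-0.0359,"fingers":0},{"dx":-0.0324,"dy":-0.0359,"fingers":0},{"dx":-0.0324,"dy":-0.0359,"fingers":0},{"dx":-0.0324,"dy":-0.0359,"fingers":0},{"dx":-0.0324,"dy":-0.0359,"fingers":0},{"dx":-0.0324,"dy":-0.0359,"fingers":0}]'
python3 w.py 0.5175 0.151 0.086
```

```text
t 0.10 pos [0.1547 0.5531 0.2065] ytool yaw 74.37 tilt 0.11 w 0.0852 gf 0.0 F [ 0.  -0.1  0.3]
d [-0.5721 -0.3616  0.1512]invalid input at $[0]: expected keys wx, wy, wz, dx, dy, dz, fingers
invalid input at $[0]: expected keys wx, wy, wz, dx, dy, dz, fingers
```

```bash
python3 -m jog '[{"wx":0,"wy":0,"wz":-0.0868,"dx":0,"dy":0,"dz":0,"fingers":0},{"wx":0,"wy":0,"wz":-0.0868,"dx":0,"dy":0,"dz":0,"fingers":0},{"wx":0,"wy":0,"wz":0,"dx":-0.0324,"dy":-0.0359,"dz":0,"fingers":0},{"wx":0,"wy":0,"wz":0,"dx":-0.0324,"dy":-0.0359,"dz":0,"fingers":0},{"wx":0,"wy":0,"wz":0,"dx":-0.0324,"dy":-0.0359,"dz":0,"fingers":0},{"wx":0,"wy":0,"wz":0,"dx":-0.0324,"dy":-0.0359,"dz":0,"fingers":0},{"wx":0,"wy":0,"wz":0,"dx":-0.0324,"dy":-0.0359,"dz":0,"fingers":0},{"wx":0,"wy":0,"wz":0,"dx":-0.0324,"dy":-0.0359,"dz":0,"fingers":0}]' 20
python3 -m jog '[{"wx":0,"wy":0,"wz":0,"dx":-0.0324,"dy":-0.0359,"dz":0,"fingers":0},{"wx":0,"wy":0,"wz":0,"dx":-0.0324,"dy":-0.0359,"dz":0,"fingers":0},{"wx":0,"wy":0,"wz":0,"dx":-0.0324,"dy":-0.0359,"dz":0,"fingers":0},{"wx":0,"wy":0,"wz":0,"dx":-0.0324,"dy":-0.0359,"dz":0,"fingers":0},{"wx":0,"wy":0,"wz":0,"dx":-0.0324,"dy":-0.0359,"dz":0,"fingers":0},{"wx":0,"wy":0,"wz":0,"dx":-0.0324,"dy":-0.0359,"dz":0,"fingers":0},{"wx":0,"wy":0,"wz":0,"dx":-0.0324,"dy":-0.0359,"dz":0,"fingers":0},{"wx":0,"wy":0,"wz":0,"dx":-0.0324,"dy":-0.0359,"dz":0,"fingers":0}]'
python3 w.py 0.5175 0.151 0.086
```

```text
t: 0.9
eef_pos: [0.3109, 0.3799, 0.2069]
eef_rot: [-0.0, 1.0, -0.0, -0.0]
contact_force: [0.7, 0.5, -0.0]
gripper_width: 0.0858
grip_force: 0.0
t: 1.7
eef_pos: [0.5183, 0.1502, 0.2069]
eef_rot: [0.0, 1.0, -0.0, -0.0]
contact_force: [-0.0, 0.4, -0.2]
gripper_width: 0.0854
grip_force: 0.0
t 1.70 pos [0.5183 0.1502 0.2069] ytool yaw 89.98 tilt 0.05 w 0.0854 gf 0.0 F [-0.   0.4 -0.2]
d [0.0009 0.0011 0.1511]
```

```bash
python3 -m jog '[{"wx":0,"wy":0,"wz":0,"dx":0,"dy":0,"dz":0.03,"fingers":0},{"wx":0,"wy":0,"wz":0,"dx":0,"dy":0,"dz":0.04,"fingers":0},{"wx":0,"wy":0,"wz":0,"dx":0,"dy":0,"dz":0.04,"fingers":0},{"wx":0,"wy":0,"wz":0,"dx":0,"dy":0,"dz":0.0286,"fingers":0.3},{"wx":0,"wy":0,"wz":0,"dx":0,"dy":0,"dz":0.01,"fingers":0.5},{"wx":0,"wy":0,"wz":0,"dx":0,"dy":0,"dz":0,"fingers":0.5},{"wx":0,"wy":0,"wz":0,"dx":0,"dy":0,"dz":0,"fingers":0.5},{"wx":0,"wy":0,"wz":0,"dx":0,"dy":0,"dz":0,"fingers":0.5}]' 20
python3 w.py 0.5175 0.151 0.088
python3 -m jog '[{"wx":0,"wy":0,"wz":0,"dx":0,"dy":0,"dz":0,"fingers":0.6},{"wx":0,"wy":0,"wz":0,"dx":0,"dy":0,"dz":0,"fingers":0.7},{"wx":0,"wy":0,"wz":0,"dx":0,"dy":0,"dz":0,"fingers":0.8},{"wx":0,"wy":0,"wz":0,"dx":0,"dy":0,"dz":0,"fingers":0.9},{"wx":0,"wy":0,"wz":0,"dx":0,"dy":0,"dz":0,"fingers":1},{"wx":0,"wy":0,"wz":0,"dx":0,"dy":0,"dz":0,"fingers":1},{"wx":0,"wy":0,"wz":0,"dx":0,"dy":0,"dz":0,"fingers":1},{"wx":0,"wy":0,"wz":0,"dx":0,"dy":0,"dz":0,"fingers":1}]' 20
python3 w.py 0.5175 -0.0013 0.088
```

```text
t: 2.5
eef_pos: [0.5191, 0.152, 0.0899]
eef_rot: [0.0, 1.0, 0.0, 0.001]
contact_force: [0.4, 0.1, 0.7]
gripper_width: 0.0426
grip_force: 0.0
t 2.50 pos [0.5191 0.152  0.0899] ytool yaw 90.00 tilt 0.17 w 0.0426 gf 0.0 F [0.4 0.1 0.7]
d [ 0.002  -0.0012  0.0023]
t: 3.3
eef_pos: [0.5177, 0.1516, 0.0884]
eef_rot: [0.0, 1.0, -0.0, -0.0]
contact_force: [0.3, -0.3, -0.3]
gripper_width: -0.0004
grip_force: 0.0
t 3.30 pos [0.5177 0.1516 0.0884] ytool yaw 89.99 tilt 0.01 w -0.0004 gf 0.0 F [ 0.3 -0.3 -0.3]
d [ 0.0003 -0.1911  0.0004]
```

The fingers shut on nothing, so I'll look.

```bash
python3 - <<'E'
from cell import cams
import cv2,pickle,numpy as np
m=np.zeros((400,800,3),np.uint8)
for i,(n,b) in enumerate((('scene',(310,180,400,270)),('top',(250,150,340,240)))):
    d=cams.snapshot(n);pickle.dump(d,open(n+'1.pkl','wb'));x0,y0,x1,y1=b
    m[:,i*400:i*400+400]=cv2.resize(d['pixels'][y0:y1,x0:x1],(400,400),interpolation=cv2.INTER_CUBIC)
cv2.imwrite('pics/c.png',m[:,:,::-1])
E
```

```text
(no output)
```

View pics/c.png

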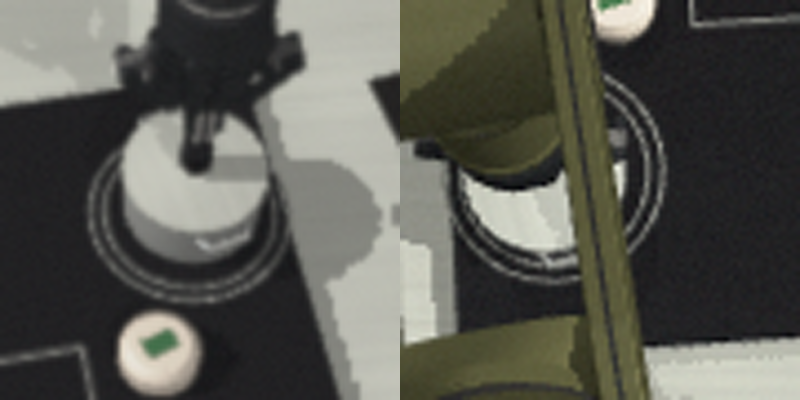

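The scene crop shows the pot still in its place with the knob at about (354,215). The shut fingers end just behind or above the knob, and the top view is blocked by the arm. I'll compare against projections.

```bash
python3 - <<'E'
from h import *
np.set_printoptions(precision=4,suppress=True)
t=load('top0');s=load('scene0');s1=load('scene1')
for z in(.069,.0744,.083,.097,.12):print(z,'top',t.px([.5177,.1516,z]),'scene',s.px([.5177,.1516,z]))
print(s.hsv[204:226,344:366,2]);print(s1.hsv[196:226,344:366,2]);print(t.hsv[180:196,272:292,2])
E
```

```text
0.069 top [[281.5934 187.6855]] scene [[353.7008 216.5649]]
0.0744 top [[281.4243 187.4194]] scene [[353.8064 215.6531]]
0.083 top [[281.1521 186.9911]] scene [[353.976  214.1878]]
0.097 top [[280.7013 186.2818]] scene [[354.2562 211.7671]]
0.12 top [[279.9391 185.0824]] scene [[354.7278 207.6925]]
[[ 40  58  91  97 113 138 135 127 125 124 122 112 109 102  86  62  47  41
   33  32  33  35]
 [ 89 114 156 158 168 172 173 171 171 169 168 166 168 166 148 118 102  84
   55  38  32  34]
 [148 167 174 174 175 176 176 177 176 174 173 171 172 175 172 167 164 145
  110  75  49  34]
 [172 176 174 172 172 172 172 176 177 174 175 173 171 172 174 174 172 170
  162 132  93  55]
 [179 176 166 161 161 160 161 170 175 169 167 172 171 172 173 174 174 173
  172 167 145 100]
 [180 175 164 161 159 159 158 151 152 136 131 148 158 168 172 174 175 174
  172 171 168 145]
 [181 168 162 161 160 160 155 112  76  58  57  67 101 148 168 173 175 174
  174 172 171 170]
 [183 173 165 161 161 160 148  89  42  32  34  34  52 101 158 170 174 175
  173 172 170 171]
 [186 182 169 165 163 159 130  73  37  30  33  33  33  6
[... 4698 characters left out ...]
 200 199
  202 197]
 [134 132 134 135 134  82  30  32  29  29  29  30  31  21 130 196 200 203
  201 198]
 [134 132 133 134 133 133  59  25  32  30  28  29  24  55 167 197 200 203
  203 202]
 [136 130 133 134 135 136 105  29  21  30  22  25  18 127 175 181 200 204
  204 202]
 [179 179 178 177 180 140 136  91  40  19  14  90 128 172 177 177 200 202
  205 204]
 [188 183 181 183 186 183 187 184 165 163 165 170 172 178 177 178 183 201
  204 203]
 [188 185 182 183 184 187 190 194 174 171 173 176 176 180 178 176 178 201
  203 204]
 [188 186 183 182 186 190 191 194 174 174 174 177 178 176 177 180 179 183
  202 204]
 [187 186 182 184 184 187 189 194 192 176 172 176 176 177 179 178 180 180
  200 203]]
```

```bash
python3 - <<'E'
from h import *
np.set_printoptions(precision=1,suppress=True)
t=load('top0');s=load('scene0');s1=load('scene1')
y=np.array([.269,.963,0])
for n,P in(('tcp',[.1547,.553,.207]),('tip+',np.array([.1547,.553,.206])+.05*y),('tip-',np.array([.1547,.553,.206])-.05*y),('low',[.1547,.553,.17])):print(n,t.px(P),s.px(P))
m=np.zeros((400,800,3),np.uint8)
m[:,:400]=cv2.resize(t.im[295:355,70:130],(400,400),interpolation=cv2.INTER_CUBIC)
m[:,400:]=cv2.resize(s.im[50:110,440:500],(400,400),interpolation=cv2.INTER_CUBIC)
cv2.imwrite('pics/d.png',m[:,:,::-1])
E
```

```text
tcp [[111.6 321.3]] [[457.1  96.6]]
tip+ [[ 93.3 315.1]] [[471.8  98.5]]
tip- [[130.3 327.4]] [[442.3  95.1]]
low [[118.  319.2]] [[454.2 104.7]]
```

View pics/d.png

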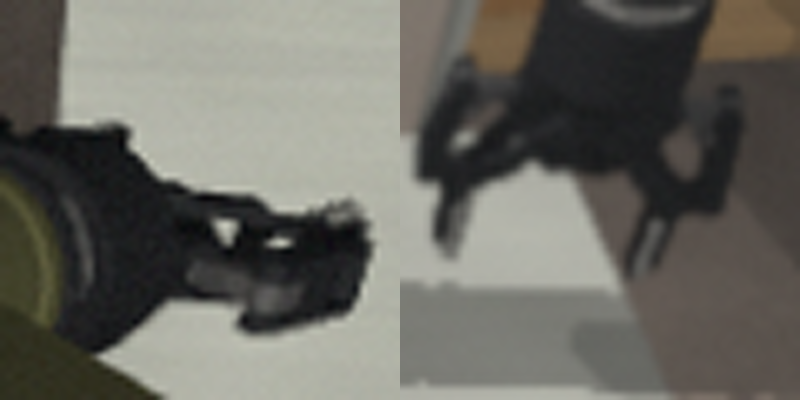

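```bash
python3 - <<'E'
from h import *
np.set_printoptions(precision=4,suppress=True)
t=load('top0');s=load('scene0')
def P(u,v):return [[70+u/6.667,295+v/6.667]]
def Q(u,v):return [[440+(u-400)/6.667,50+v/6.667]]
for a,b in((P(245,325),Q(450,252)),(P(345,300),Q(640,272)),(P(360,225),Q(640,272)),(P(245,325),Q(640,272)),(P(345,220),Q(450,252))):print(tri(t,a,s,b))
s1=load('scene1')
# shut tip end in scene1 ~ (355,211): x if z=.0744, or z if x=.5177
for z in(.074,.08,.09,.1,.11):print(z,s1.at([[355,211.3]],z))
E
```

```text
(array([0.0986, 0.5493, 0.2031]), np.float64(0.025910823710193275))
(array([0.1143, 0.5858, 0.1849]), np.float64(0.09884143668750135))
(array([0.1475, 0.5676, 0.2146]), np.float64(0.09586076885161995))
(array([0.0962, 0.6148, 0.1686]), np.float64(0.06603148583795619))
(array([0.1449, 0.5128, 0.2399]), np.float64(0.001503982370644106))
0.074 [[0.5016 0.1577 0.074 ]]
0.08 [[0.5054 0.1568 0.08  ]]
0.09 [[0.5118 0.1552 0.09  ]]
0.1 [[0.5181 0.1537 0.1   ]]
0.11 [[0.5245 0.1521 0.11  ]]
```

Tips triangulated at the start sit about 30 mm higher than the state implies (0.240 against 0.206), with x and y agreeing. So the fingers probably closed above the knob. I'll check with a gentle touch on bare table at (0.41, 0.02).

```bash
python3 -m jog '[{"wx":0,"wy":0,"wz":0,"dx":0,"dy":0,"dz":-0.03,"fingers":1},{"wx":0,"wy":0,"wz":0,"dx":0,"dy":0,"dz":-0.04,"fingers":1},{"wx":0,"wy":0,"wz":0,"dx":0.02,"dy":-0.02,"dz":-0.03,"fingers":1},{"wx":0,"wy":0,"wz":0,"dx":0.0285,"dy":-0.036,"dz":0,"fingers":1},{"wx":0,"wy":0,"wz":0,"dx":0.0285,"dy":-0.036,"dz":0,"fingers":1},{"wx":0,"wy":0,"wz":0,"dx":0.0285,"dy":-0.036,"dz":0,"fingers":1},{"wx":0,"wy":0,"wz":0,"dx":0.0285,"dy":-0.036,"dz":0.03,"fingers":1},{"wx":0,"wy":0,"wz":0,"dx":0,"dy":0,"dz":0.04,"fingers":1}]'
python3 -m jog '[{"wx":0,"wy":0,"wz":0,"dx":0,"dy":0,"dz":0.04,"fingers":1},{"wx":0,"wy":0,"wz":0,"dx":0,"dy":0,"dz":0.03,"fingers":1},{"wx":0,"wy":0,"wz":0,"dx":0,"dy":0,"dz":0.025,"fingers":1},{"wx":0,"wy":0,"wz":0,"dx":0,"dy":0,"dz":0.005,"fingers":1},{"wx":0,"wy":0,"wz":0,"dx":0,"dy":0,"dz":0,"fingers":1},{"wx":0,"wy":0,"wz":0,"dx":0,"dy":0,"dz":0,"fingers":1},{"wx":0,"wy":0,"wz":0,"dx":0,"dy":0,"dz":0,"fingers":1},{"wx":0,"wy":0,"wz":0,"dx":0,"dy":0,"dz":0,"fingers":1}]' | head -2
python3 w.py
python3 - <<'E'
from cell import cams
import cv2,pickle,numpy as np
from h import V
d=cams.snapshot('scene');v=V(d);p=v.px([.41,.02,.02])[0];print(p);x,y=int(p[0])-30,int(p[1])-45
print(x,y);cv2.imwrite('pics/e.png',cv2.resize(d['pixels'][y:y+60,x:x+60],(480,480),interpolation=cv2.INTER_CUBIC)[:,:,::-1])
E
```

```text
t: 4.2
eef_pos: [0.4084, 0.0181, 0.1131]
eef_rot: [0.001, 1.0, -0.001, 0.001]
contact_force: [0.3, 0.1, -0.7]
gripper_width: -0.0003
grip_force: 0.0
t: 5.0
eef_pos: [0.4114, 0.0204, 0.0333]
t 5.00 pos [0.4114 0.0204 0.0333] ytool yaw 90.00 tilt 0.13 w 0.0001 gf 0.0 F [-0.5 -0.6 -0.1]
[309.95912908 200.69860927]
279 155
```

View pics/e.png

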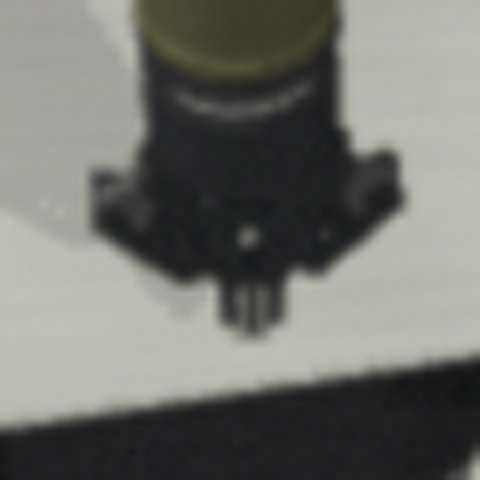

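The shut tip ends at (310,197), against about 201 expected, so it again looks about 25 mm high. I'll touch down slowly.

```bash
python3 -m jog '[{"wx":0,"wy":0,"wz":0,"dx":0,"dy":0,"dz":0.01,"fingers":1},{"wx":0,"wy":0,"wz":0,"dx":0,"dy":0,"dz":0.006,"fingers":1},{"wx":0,"wy":0,"wz":0,"dx":0,"dy":0,"dz":0.004,"fingers":1},{"wx":0,"wy":0,"wz":0,"dx":0,"dy":0,"dz":0.003,"fingers":1},{"wx":0,"wy":0,"wz":0,"dx":0,"dy":0,"dz":0.001,"fingers":1},{"wx":0,"wy":0,"wz":0,"dx":0,"dy":0,"dz":0.001,"fingers":1},{"wx":0,"wy":0,"wz":0,"dx":0,"dy":0,"dz":0.001,"fingers":1},{"wx":0,"wy":0,"wz":0,"dx":0,"dy":0,"dz":0.001,"fingers":1}]' >/dev/null
python3 w.py
python3 -m jog '[{"wx":0,"wy":0,"wz":0,"dx":0,"dy":0,"dz":0.001,"fingers":1},{"wx":0,"wy":0,"wz":0,"dx":0,"dy":0,"dz":0.001,"fingers":1},{"wx":0,"wy":0,"wz":0,"dx":0,"dy":0,"dz":0.001,"fingers":1},{"wx":0,"wy":0,"wz":0,"dx":0,"dy":0,"dz":0.001,"fingers":1},{"wx":0,"wy":0,"wz":0,"dx":0,"dy":0,"dz":0,"fingers":1},{"wx":0,"wy":0,"wz":0,"dx":0,"dy":0,"dz":0,"fingers":1},{"wx":0,"wy":0,"wz":0,"dx":0,"dy":0,"dz":0,"fingers":1},{"wx":0,"wy":0,"wz":0,"dx":0,"dy":0,"dz":0,"fingers":1}]' >/dev/null
python3 w.py
```

```text
t 5.85 pos [0.4107 0.0204 0.0109] ytool yaw 89.99 tilt 0.02 w -0.0002 gf 0.0 F [-0.4  0.   0.4]
t 6.65 pos [0.4106 0.0204 0.0077] ytool yaw 90.00 tilt 0.00 w 0.0002 gf 0.0 F [-0.4 -0.8 -0.5]
```

```bash
echo "sys.exit(int(abs(s['contact_force'][2])>3))" >> w.py
python3 -m jog '[{"wx":0,"wy":0,"wz":0,"dx":0,"dy":0,"dz":0.002,"fingers":1},{"wx":0,"wy":0,"wz":0,"dx":0,"dy":0,"dz":0.002,"fingers":1},{"wx":0,"wy":0,"wz":0,"dx":0,"dy":0,"dz":0.002,"fingers":1},{"wx":0,"wy":0,"wz":0,"dx":0,"dy":0,"dz":0.001,"fingers":1},{"wx":0,"wy":0,"wz":0,"dx":0,"dy":0,"dz":0,"fingers":1},{"wx":0,"wy":0,"wz":0,"dx":0,"dy":0,"dz":0,"fingers":1},{"wx":0,"wy":0,"wz":0,"dx":0,"dy":0,"dz":0,"fingers":1},{"wx":0,"wy":0,"wz":0,"dx":0,"dy":0,"dz":0,"fingers":1}]' >/dev/null
python3 w.py &&
python3 -m jog '[{"wx":0,"wy":0,"wz":0,"dx":0,"dy":0,"dz":0.002,"fingers":1},{"wx":0,"wy":0,"wz":0,"dx":0,"dy":0,"dz":0.002,"fingers":1},{"wx":0,"wy":0,"wz":0,"dx":0,"dy":0,"dz":0.002,"fingers":1},{"wx":0,"wy":0,"wz":0,"dx":0,"dy":0,"dz":0.001,"fingers":1},{"wx":0,"wy":0,"wz":0,"dx":0,"dy":0,"dz":0,"fingers":1},{"wx":0,"wy":0,"wz":0,"dx":0,"dy":0,"dz":0,"fingers":1},{"wx":0,"wy":0,"wz":0,"dx":0,"dy":0,"dz":0,"fingers":1},{"wx":0,"wy":0,"wz":0,"dx":0,"dy":0,"dz":0,"fingers":1}]' >/dev/null
python3 w.py &&
python3 -m jog '[{"wx":0,"wy":0,"wz":0,"dx":0,"dy":0,"dz":0.001,"fingers":1},{"wx":0,"wy":0,"wz":0,"dx":0,"dy":0,"dz":0.001,"fingers":1},{"wx":0,"wy":0,"wz":0,"dx":0,"dy":0,"dz":0.001,"fingers":1},{"wx":0,"wy":0,"wz":0,"dx":0,"dy":0,"dz":0.001,"fingers":1},{"wx":0,"wy":0,"wz":0,"dx":0,"dy":0,"dz":0.001,"fingers":1},{"wx":0,"wy":0,"wz":0,"dx":0,"dy":0,"dz":0.001,"fingers":1},{"wx":0,"wy":0,"wz":0,"dx":0,"dy":0,"dz":0,"fingers":1},{"wx":0,"wy":0,"wz":0,"dx":0,"dy":0,"dz":0,"fingers":1}]' >/dev/null
python3 w.py
```

```text
t 7.45 pos [0.4106 0.0204 0.0021] ytool yaw 89.99 tilt 0.01 w 0.0000 gf 0.0 F [-0.2 -0.4  0.1]
t 8.25 pos [ 0.4106  0.0204 -0.0035] ytool yaw 90.00 tilt 0.00 w -0.0001 gf 0.0 F [-0.2 -0.2  0.4]
t 9.05 pos [ 0.4105  0.0204 -0.0084] ytool yaw 90.00 tilt 0.01 w -0.0003 gf 0.0 F [ 0.1  0.8 -0.9]
```

```bash

python3 -m jog '[{"wx":0,"wy":0,"wz":0,"dx":0,"dy":0,"dz":0.001,"fingers":1},{"wx":0,"wy":0,"wz":0,"dx":0,"dy":0,"dz":0.001,"fingers":1},{"wx":0,"wy":0,"wz":0,"dx":0,"dy":0,"dz":0.001,"fingers":1},{"wx":0,"wy":0,"wz":0,"dx":0,"dy":0,"dz":0.001,"fingers":1},{"wx":0,"wy":0,"wz":0,"dx":0,"dy":0,"dz":0,"fingers":1},{"wx":0,"wy":0,"wz":0,"dx":0,"dy":0,"dz":0,"fingers":1},{"wx":0,"wy":0,"wz":0,"dx":0,"dy":0,"dz":0,"fingers":1},{"wx":0,"wy":0,"wz":0,"dx":0,"dy":0,"dz":0,"fingers":1}]' >/dev/null
python3 w.py &&
python3 -m jog '[{"wx":0,"wy":0,"wz":0,"dx":0,"dy":0,"dz":0.001,"fingers":1},{"wx":0,"wy":0,"wz":0,"dx":0,"dy":0,"dz":0.001,"fingers":1},{"wx":0,"wy":0,"wz":0,"dx":0,"dy":0,"dz":0.001,"fingers":1},{"wx":0,"wy":0,"wz":0,"dx":0,"dy":0,"dz":0.001,"fingers":1},{"wx":0,"wy":0,"wz":0,"dx":0,"dy":0,"dz":0,"fingers":1},{"wx":0,"wy":0,"wz":0,"dx":0,"dy":0,"dz":0,"fingers":1},{"wx":0,"wy":0,"wz":0,"dx":0,"dy":0,"dz":0,"fingers":1},{"wx":0,"wy":0,"wz":0,"dx":0,"dy":0,"dz":0,"fingers":1}]' >/dev/null
python3 w.py &&
python3 -m jog '[{"wx":0,"wy":0,"wz":0,"dx":0,"dy":0,"dz":0.001,"fingers":1},{"wx":0,"wy":0,"wz":0,"dx":0,"dy":0,"dz":0.001,"fingers":1},{"wx":0,"wy":0,"wz":0,"dx":0,"dy":0,"dz":0.001,"fingers":1},{"wx":0,"wy":0,"wz":0,"dx":0,"dy":0,"dz":0.001,"fingers":1},{"wx":0,"wy":0,"wz":0,"dx":0,"dy":0,"dz":0,"fingers":1},{"wx":0,"wy":0,"wz":0,"dx":0,"dy":0,"dz":0,"fingers":1},{"wx":0,"wy":0,"wz":0,"dx":0,"dy":0,"dz":0,"fingers":1},{"wx":0,"wy":0,"wz":0,"dx":0,"dy":0,"dz":0,"fingers":1}]' >/dev/null
python3 w.py &&
python3 -m jog '[{"wx":0,"wy":0,"wz":0,"dx":0,"dy":0,"dz":0.001,"fingers":1},{"wx":0,"wy":0,"wz":0,"dx":0,"dy":0,"dz":0.001,"fingers":1},{"wx":0,"wy":0,"wz":0,"dx":0,"dy":0,"dz":0.001,"fingers":1},{"wx":0,"wy":0,"wz":0,"dx":0,"dy":0,"dz":0.001,"fingers":1},{"wx":0,"wy":0,"wz":0,"dx":0,"dy":0,"dz":0,"fingers":1},{"wx":0,"wy":0,"wz":0,"dx":0,"dy":0,"dz":0,"fingers":1},{"wx":0,"wy":0,"wz":0,"dx":0,"dy":0,"dz":0,"fingers":1},{"wx":0,"wy":0,"wz":0,"dx":0,"dy":0,"dz":0,"fingers":1}]' >/dev/null
python3 w.py
```

```text
t 9.85 pos [ 0.4107  0.0204 -0.0102] ytool yaw 90.00 tilt 0.07 w -0.0001 gf 10.1 F [-3.7  0.3 20. ]
t 9.85 pos [ 0.4107  0.0204 -0.0102] ytool yaw 90.00 tilt 0.07 w -0.0001 gf 10.1 F [-3.7  0.3 20. ]
t 9.85 pos [ 0.4107  0.0204 -0.0102] ytool yaw 90.00 tilt 0.07 w -0.0001 gf 10.1 F [-3.7  0.3 20. ]
t 9.85 pos [ 0.4107  0.0204 -0.0102] ytool yaw 90.00 tilt 0.07 w -0.0001 gf 10.1 F [-3.7  0.3 20. ]
```

Contact came at a reported z of −0.010, where 0.014 was expected. The tips are therefore 24 mm higher than the state says, and I'll correct for it: true z = reported + 0.024. Checking x and y too.

```bash
python3 -m jog '[{"wx":0,"wy":0,"wz":0,"dx":0,"dy":0,"dz":-0.01,"fingers":1},{"wx":0,"wy":0,"wz":0,"dx":0,"dy":0,"dz":-0.03,"fingers":1},{"wx":0,"wy":0,"wz":0,"dx":0,"dy":0,"dz":-0.04,"fingers":0.8},{"wx":0,"wy":0,"wz":0,"dx":0,"dy":0,"dz":-0.05,"fingers":0.6},{"wx":0,"wy":0,"wz":0,"dx":0,"dy":0,"dz":-0.05,"fingers":0.4},{"wx":0,"wy":0,"wz":0,"dx":0,"dy":0,"dz":-0.03,"fingers":0.4},{"wx":0,"wy":0,"wz":0,"dx":0,"dy":0,"dz":0,"fingers":0.4},{"wx":0,"wy":0,"wz":0,"dx":0,"dy":0,"dz":0,"fingers":0.4}]' >/dev/null
python3 w.py 0.5183 0.151 0.15
python3 - <<'E'
from h import *
np.set_printoptions(precision=4,suppress=True)
s=load('scene0');print(s.at([[310.3,196.9]],.0433), s.at([[355,211.3]],.0984))
E
```

```text
t 10.65 pos [0.4106 0.0204 0.1567] ytool yaw 89.99 tilt 0.07 w 0.0512 gf 0.0 F [ 0.  -0.  -0.1]
d [-0.1346  0.1632  0.0085]
[[0.4107 0.0217 0.0433]] [[0.5171 0.1539 0.0984]]
```

```bash
python3 -m jog '[{"wx":0,"wy":0,"wz":0,"dx":-0.0336,"dy":0.0408,"dz":0,"fingers":0.4},{"wx":0,"wy":0,"wz":0,"dx":-0.0337,"dy":0.0408,"dz":0,"fingers":0.4},{"wx":0,"wy":0,"wz":0,"dx":-0.0337,"dy":0.0408,"dz":0,"fingers":0.4},{"wx":0,"wy":0,"wz":0,"dx":-0.0336,"dy":0.0408,"dz":0,"fingers":0.4},{"wx":0,"wy":0,"wz":0,"dx":0,"dy":0,"dz":0.03,"fingers":0.4},{"wx":0,"wy":0,"wz":0,"dx":0,"dy":0,"dz":0.04,"fingers":0.4},{"wx":0,"wy":0,"wz":0,"dx":0,"dy":0,"dz":0.03,"fingers":0.4},{"wx":0,"wy":0,"wz":0,"dx":0,"dy":0,"dz":0.0159,"fingers":0.4}]' 20 >/dev/null
python3 w.py 0.5183 0.151 0.064
python3 -m jog '[{"wx":0,"wy":0,"wz":0,"dx":0,"dy":0,"dz":0,"fingers":0.5},{"wx":0,"wy":0,"wz":0,"dx":0,"dy":0,"dz":0,"fingers":0.6},{"wx":0,"wy":0,"wz":0,"dx":0,"dy":0,"dz":0,"fingers":0.7},{"wx":0,"wy":0,"wz":0,"dx":0,"dy":0,"dz":0,"fingers":0.8},{"wx":0,"wy":0,"wz":0,"dx":0,"dy":0,"dz":0,"fingers":0.9},{"wx":0,"wy":0,"wz":0,"dx":0,"dy":0,"dz":0,"fingers":1},{"wx":0,"wy":0,"wz":0,"dx":0,"dy":0,"dz":0,"fingers":1},{"wx":0,"wy":0,"wz":0,"dx":0,"dy":0,"dz":0,"fingers":1}]' 20 >/dev/null
python3 w.py 0.5183 -0.0013 0.064
```

```text
t 11.45 pos [0.5146 0.1504 0.0591] ytool yaw 90.02 tilt 0.50 w 0.0512 gf 0.0 F [-0.2 -0.1  0.5]
d [-0.0046  0.0007 -0.0062]
t 12.25 pos [0.5185 0.1509 0.0641] ytool yaw 90.00 tilt 0.04 w 0.0226 gf 20.1 F [0.9 0.1 0.9]
d [ 3.000e-04 -1.903e-01  1.000e-04]
```

```bash
python3 -m jog '[{"wx":0,"wy":0,"wz":0,"dx":0,"dy":-0.004,"dz":0,"fingers":1},{"wx":0,"wy":0,"wz":0,"dx":0,"dy":-0.008,"dz":0,"fingers":1},{"wx":0,"wy":0,"wz":0,"dx":0,"dy":-0.012,"dz":0,"fingers":1},{"wx":0,"wy":0,"wz":0,"dx":0,"dy":-0.014,"dz":0,"fingers":1},{"wx":0,"wy":0,"wz":0,"dx":0,"dy":-0.014,"dz":0,"fingers":1},{"wx":0,"wy":0,"wz":0,"dx":0,"dy":-0.014,"dz":0,"fingers":1},{"wx":0,"wy":0,"wz":0,"dx":0,"dy":-0.014,"dz":0,"fingers":1},{"wx":0,"wy":0,"wz":0,"dx":0,"dy":-0.014,"dz":0,"fingers":1}]' 20 >/dev/null
python3 w.py 0.5183 -0.0013 0.064
python3 -m jog '[{"wx":0,"wy":0,"wz":0,"dx":0,"dy":-0.014,"dz":0,"fingers":1},{"wx":0,"wy":0,"wz":0,"dx":0,"dy":-0.014,"dz":0,"fingers":1},{"wx":0,"wy":0,"wz":0,"dx":0,"dy":-0.014,"dz":0,"fingers":1},{"wx":0,"wy":0,"wz":0,"dx":0,"dy":-0.014,"dz":0,"fingers":1},{"wx":0,"wy":0,"wz":0,"dx":0,"dy":-0.014,"dz":0,"fingers":1},{"wx":0,"wy":0,"wz":0,"dx":0,"dy":-0.012,"dz":0,"fingers":1},{"wx":0,"wy":0,"wz":0,"dx":0,"dy":-0.009,"dz":0,"fingers":1},{"wx":0,"wy":0,"wz":0,"dx":-0.003,"dy":-0.0053,"dz":0,"fingers":1}]' >/dev/null
python3 w.py 0.6985 -0.0013 0.064
```

```text
t 13.05 pos [0.5185 0.0749 0.064 ] ytool yaw 89.96 tilt 0.05 w 0.0221 gf 20.6 F [-0.5  3.8  5.1]
d [ 0.0002 -0.0952  0.    ]
t 13.85 pos [ 0.5193 -0.0018  0.064 ] ytool yaw 89.93 tilt 0.13 w 0.0226 gf 20.9 F [-3.   6.   9.8]
d [-0.224   0.001  -0.0005]
```

```bash
python3 -m jog '[{"wx":0,"wy":0,"wz":0,"dx":-0.006,"dy":0,"dz":0,"fingers":1},{"wx":0,"wy":0,"wz":0,"dx":-0.011,"dy":0,"dz":0,"fingers":1},{"wx":0,"wy":0,"wz":0,"dx":-0.015,"dy":0,"dz":0,"fingers":1},{"wx":0,"wy":0,"wz":0,"dx":-0.015,"dy":0,"dz":0,"fingers":1},{"wx":0,"wy":0,"wz":0,"dx":-0.015,"dy":0,"dz":0,"fingers":1},{"wx":0,"wy":0,"wz":0,"dx":-0.015,"dy":0,"dz":0,"fingers":1},{"wx":0,"wy":0,"wz":0,"dx":-0.015,"dy":0,"dz":0,"fingers":1},{"wx":0,"wy":0,"wz":0,"dx":-0.015,"dy":0,"dz":0,"fingers":1}]' >/dev/null
python3 w.py 0.6985 -0.0013 0.064
python3 -m jog '[{"wx":0,"wy":0,"wz":0,"dx":-0.015,"dy":0,"dz":0,"fingers":1},{"wx":0,"wy":0,"wz":0,"dx":-0.015,"dy":0,"dz":0,"fingers":1},{"wx":0,"wy":0,"wz":0,"dx":-0.015,"dy":0,"dz":0,"fingers":1},{"wx":0,"wy":0,"wz":0,"dx":-0.015,"dy":0,"dz":0,"fingers":1},{"wx":0,"wy":0,"wz":0,"dx":-0.015,"dy":0,"dz":0,"fingers":1},{"wx":0,"wy":0,"wz":0,"dx":-0.014,"dy":0,"dz":0,"fingers":1},{"wx":0,"wy":0,"wz":0,"dx":-0.011,"dy":0,"dz":0,"fingers":1},{"wx":0,"wy":0,"wz":0,"dx":-0.015,"dy":0,"dz":0,"fingers":1}]' >/dev/null
python3 w.py 0.6985 -0.0013 0.064
python3 - <<'E'
from cell import cams
import cv2,pickle,numpy as np
m=np.zeros((480,800,3),np.uint8)
for i,(n,b) in enumerate((('scene',(245,225,365,345)),('top',(275,90,395,210)))):
    d=cams.snapshot(n);pickle.dump(d,open(n+'2.pkl','wb'));x0,y0,x1,y1=b
    m[:400,i*400:i*400+400]=cv2.resize(d['pixels'][y0:y1,x0:x1],(400,400),interpolation=cv2.INTER_CUBIC)
cv2.imwrite('pics/f.png',m[:400,:,::-1])
E
```

```text
t 14.65 pos [ 0.602  -0.0031  0.0639] ytool yaw 90.01 tilt 0.48 w 0.0229 gf 21.2 F [-7.8  0.1 13.1]
d [-0.1207  0.0022 -0.001 ]
t 15.45 pos [ 0.6941 -0.0033  0.064 ] ytool yaw 90.00 tilt 0.46 w 0.0223 gf 20.9 F [-7.2 -0.5  9.5]
d [-0.0055  0.0025 -0.    ]
```

View pics/f.png

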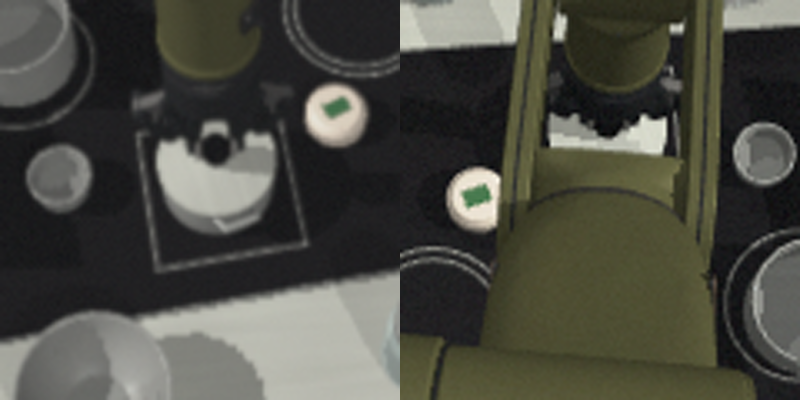

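The pot is inside the square, lid centre near (311,275) in scene pixels. I'll settle, then measure the lid's centre against the square.

```bash
python3 -m jog '[{"wx":0,"wy":0,"wz":0,"dx":0,"dy":0.001,"dz":0,"fingers":1},{"wx":0,"wy":0,"wz":0,"dx":0,"dy":0.001,"dz":0,"fingers":1},{"wx":0,"wy":0,"wz":0,"dx":0,"dy":0,"dz":0,"fingers":1},{"wx":0,"wy":0,"wz":0,"dx":0,"dy":0,"dz":0,"fingers":1},{"wx":0,"wy":0,"wz":0,"dx":0,"dy":0,"dz":0,"fingers":1},{"wx":0,"wy":0,"wz":0,"dx":0,"dy":0,"dz":0,"fingers":1},{"wx":0,"wy":0,"wz":0,"dx":0,"dy":0,"dz":0,"fingers":1},{"wx":0,"wy":0,"wz":0,"dx":0,"dy":0,"dz":0,"fingers":1}]' >/dev/null
python3 w.py 0.6985 -0.0013 0.064
cat > lid.py <<'E'
from h import *
from scipy.optimize import least_squares
def lid(v,box,c,z=.067,r=.052,thr=110,tag='',keep=None):
    # boundary points of the bright lid, from rays outwards on the plane z
    c=np.array(c,float);g=cv2.GaussianBlur(v.hsv[...,2],(3,3),0).astype(np.float32)
    for _ in range(4):
        pts=[]
        for a in np.radians(np.arange(0,360,4)):
            if keep and not keep(np.degrees(a)):continue
            rr=np.arange(.036,.066,.0005);P=np.c_[c[0]+rr*np.cos(a),c[1]+rr*np.sin(a),np.full(len(rr),z)]
            q=v.px(P).astype(np.float32);w=cv2.remap(g,q[:,:1],q[:,1:],1).ravel()
            if w[0]<thr:continue
            i=np.argmax(w<thr)
            if i>0:pts.append(P[i,:2])
        pts=np.array(pts);f=lambda q:np.linalg.norm(pts-q,axis=1)-r
        c=least_squares(f,c,loss='soft_l1',f_scale=.002).x
    print(tag,'lid centre',np.round(c,4),len(pts),'rms',np.round(np.sqrt((f(c)**2).mean()),4));return c
E
python3 - <<'E'
from lid import *
from cell import cams
lid(load('scene0'),None,[.518,.151],tag='scene0');lid(load('top0'),None,[.518,.151],tag='top0')
k=lambda a:a<100 or a>260
lid(load('scene0'),None,[.518,.151],tag='scene0 front',keep=k)
d=cams.snapshot('scene');pickle.dump(d,open('scene3.pkl','wb'))
lid(V(d),None,[.698,-.001],tag='now');lid(V(d),None,[.698,-.001],tag='now front',keep=k)
E
```

```text
t 16.35 pos [ 0.6978 -0.0034  0.0641] ytool yaw 89.99 tilt 0.25 w 0.0226 gf 20.6 F [-0.8 -3.8  4.3]
d [-0.0009  0.0027  0.0001]
scene0 lid centre [0.521  0.1494] 85 rms 0.0041
top0 lid centre [0.517  0.1504] 90 rms 0.0023
scene0 front lid centre [0.5267 0.1472] 49 rms 0.0039
now lid centre [ 0.7057 -0.0046] 75 rms 0.0042
now front lid centre [ 0.704  -0.0048] 49 rms 0.0023
```

```bash
python3 -m jog '[{"wx":0,"wy":0,"wz":0,"dx":0,"dy":0.002,"dz":0,"fingers":1},{"wx":0,"wy":0,"wz":0,"dx":0,"dy":0,"dz":0,"fingers":1},{"wx":0,"wy":0,"wz":0,"dx":0,"dy":0,"dz":0,"fingers":1},{"wx":0,"wy":0,"wz":0,"dx":0,"dy":0,"dz":0,"fingers":1},{"wx":0,"wy":0,"wz":0,"dx":0,"dy":0,"dz":0,"fingers":1},{"wx":0,"wy":0,"wz":0,"dx":0,"dy":0,"dz":0,"fingers":0.9},{"wx":0,"wy":0,"wz":0,"dx":0,"dy":0,"dz":0,"fingers":0.6},{"wx":0,"wy":0,"wz":0,"dx":0,"dy":0,"dz":0,"fingers":0.5}]' >/dev/null
python3 w.py 0.6985 -0.0013 0.064
python3 -m jog '[{"wx":0,"wy":0,"wz":0,"dx":0,"dy":0,"dz":0,"fingers":0.5},{"wx":0,"wy":0,"wz":0,"dx":0,"dy":0,"dz":0,"fingers":0.5},{"wx":0,"wy":0,"wz":0,"dx":0,"dy":0,"dz":-0.02,"fingers":0.5},{"wx":0,"wy":0,"wz":0,"dx":0,"dy":0,"dz":-0.04,"fingers":0.5},{"wx":0,"wy":0,"wz":0,"dx":0,"dy":0,"dz":-0.04,"fingers":0.5},{"wx":0,"wy":0,"wz":0,"dx":0.0376,"dy":-0.0286,"dz":0,"fingers":0.5},{"wx":0,"wy":0,"wz":0,"dx":0.0376,"dy":-0.0286,"dz":0,"fingers":0.5},{"wx":0,"wy":0,"wz":0,"dx":0.0376,"dy":-0.0286,"dz":0,"fingers":0.5}]' >/dev/null
python3 -m jog '[{"wx":0,"wy":0,"wz":0,"dx":0.0376,"dy":-0.0286,"dz":0,"fingers":0.5},{"wx":0,"wy":0,"wz":0,"dx":0.0376,"dy":-0.0286,"dz":0,"fingers":0.5},{"wx":0,"wy":0,"wz":0,"dx":0.0376,"dy":-0.0286,"dz":0,"fingers":0.5},{"wx":0,"wy":0,"wz":0,"dx":0.0376,"dy":-0.0286,"dz":0,"fingers":0.5},{"wx":0,"wy":0,"wz":0,"dx":0.0376,"dy":-0.0286,"dz":0,"fingers":0.5},{"wx":0,"wy":0,"wz":0,"dx":0,"dy":0,"dz":0,"fingers":0.5},{"wx":0,"wy":0,"wz":0,"dx":0,"dy":0,"dz":0,"fingers":0.5},{"wx":0,"wy":0,"wz":0,"dx":0,"dy":0,"dz":0,"fingers":0.5}]' >/dev/null
python3 w.py 0.457 -0.184 0.045
python3 - <<'E'
from lid import *
from cell import cams
np.set_printoptions(precision=4,suppress=True)
d=cams.snapshot('top');pickle.dump(d,open('top4.pkl','wb'));e=cams.snapshot('scene');pickle.dump(e,open('scene4.pkl','wb'))
t=V(d);s=V(e);lid(t,None,[.698,-.001],tag='top')
c=t.px([.698,-.001,.09])[0];q=s.px([.698,-.001,.085])[0];print(c,q)
f=lambda v,c,n,th:v.blobs((v.hsv[...,2]<th).astype(np.uint8),(int(c[0])-n,int(c[1])-n,int(c[0])+n+1,int(c[1])+n+1))[0]
a=f(t,c,8,60);b=f(s,q,8,60);print(mom(a),cv2.boundingRect(a),mom(b),cv2.boundingRect(b));print('knob',tri(t,[mom(a)],s,[mom(b)]))
m=np.zeros((400,800,3),np.uint8)
m[:,:400]=cv2.resize(t.im[95:175,300:380],(400,400),interpolation=cv2.INTER_CUBIC);m[:,400:]=cv2.resize(t.im[90:240,275:425],(400,400),interpolation=cv2.INTER_CUBIC)
cv2.imwrite('pics/g.png',m[:,:,::-1])
E
```

```text
t 17.20 pos [0.6972 0.0008 0.0628] ytool yaw 89.96 tilt 0.13 w 0.0426 gf 0.0 F [ 0.2  1.5 -0.5]
d [-0.0016 -0.0026 -0.0015]
t 18.80 pos [ 0.4587 -0.1809  0.1439] ytool yaw 90.01 tilt 0.07 w 0.0426 gf 0.0 F [1.  0.1 0.7]
d [ 0.0023 -0.0038  0.1237]
top lid centre [ 0.6954 -0.0017] 90 rms 0.003
[336.3932 125.1153] [310.0074 270.9896]
[336.51162790697674, 126.31782945736433] (333, 122, 8, 9) [310.0042194092827, 270.73839662447256] (307, 267, 7, 9)
knob (array([ 0.6964, -0.0012,  0.0832]), np.float64(0.0006334954236651775))
```

View pics/g.png

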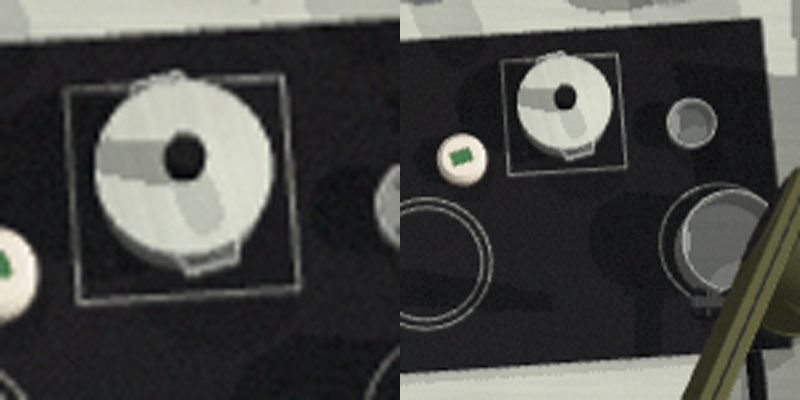

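The pot stands centred: knob at (0.6964, −0.0012) against the square's centre at (0.697–0.698, −0.0015), with everything else unmoved. Next I grip the handle and refine the double circle's centre.

```bash
python3 -m jog '[{"wx":0,"wy":0,"wz":0,"dx":0.0023,"dy":-0.0038,"dz":0.03,"fingers":0.5},{"wx":0,"wy":0,"wz":0,"dx":0,"dy":0,"dz":0.035,"fingers":0.5},{"wx":0,"wy":0,"wz":0,"dx":0,"dy":0,"dz":0.03,"fingers":0.5},{"wx":0,"wy":0,"wz":0,"dx":0,"dy":0,"dz":0.02,"fingers":0.5},{"wx":0,"wy":0,"wz":0,"dx":0,"dy":0,"dz":0.0087,"fingers":0.5},{"wx":0,"wy":0,"wz":0,"dx":0,"dy":0,"dz":0,"fingers":0.5},{"wx":0,"wy":0,"wz":0,"dx":0,"dy":0,"dz":0,"fingers":0.5},{"wx":0,"wy":0,"wz":0,"dx":0,"dy":0,"dz":0,"fingers":0.6}]' 20 >/dev/null
python3 w.py 0.457 -0.184 0.045
python3 -m jog '[{"wx":0,"wy":0,"wz":0,"dx":0,"dy":0,"dz":0,"fingers":0.65},{"wx":0,"wy":0,"wz":0,"dx":0,"dy":0,"dz":0,"fingers":0.7},{"wx":0,"wy":0,"wz":0,"dx":0,"dy":0,"dz":0,"fingers":0.75},{"wx":0,"wy":0,"wz":0,"dx":0,"dy":0,"dz":0,"fingers":0.8},{"wx":0,"wy":0,"wz":0,"dx":0,"dy":0,"dz":0,"fingers":0.9},{"wx":0,"wy":0,"wz":0,"dx":0,"dy":0,"dz":0,"fingers":1},{"wx":0,"wy":0,"wz":0,"dx":0,"dy":0,"dz":0,"fingers":1},{"wx":0,"wy":0,"wz":0,"dx":0,"dy":0,"dz":0,"fingers":1}]' 30 >/dev/null
python3 w.py 0.457 -0.184 0.045
python3 - <<'E'
from h import *
from scipy.optimize import least_squares
def fit(v,z,c,radii,lo,hi,thr,tag):
    c=np.array(c)
    q=v.px([c[0],c[1],z])[0].astype(int);Y,X=np.mgrid[q[1]-35:q[1]+36,q[0]-35:q[0]+36];p=np.c_[X.ravel(),Y.ravel()];W=v.at(p,z)[:,:2];H=v.hsv[p[:,1],p[:,0],2]
    for i in range(6):
        d=np.linalg.norm(W-c,axis=1);m=(H>thr)&(d>lo)&(d<hi)
        f=lambda q:np.min([np.abs(np.linalg.norm(W[m]-q[:2],axis=1)-r) for r in radii],axis=0)
        c=least_squares(f,c,loss='soft_l1',f_scale=.002,x_scale=.01,diff_step=1e-4).x
    print(tag,c.round(4),m.sum(),f(c).mean().round(4))
fit(load('top4'),.014,[.524,.149],[.063,.073],.057,.079,45,'double top')
fit(load('scene4'),.014,[.524,.149],[.063,.073],.057,.079,45,'double scene')
E
```

```text
t 19.70 pos [ 0.4568 -0.1844  0.0456] ytool yaw 90.02 tilt 0.12 w 0.0341 gf 0.0 F [ 0.1 -0.4  0. ]
d [-0.0003  0.0005  0.0008]
t 20.50 pos [ 0.4559 -0.184   0.0452] ytool yaw 90.00 tilt 0.02 w 0.0171 gf 30.6 F [-0.6  1.8  6.5]
d [-0.0014  0.0001  0.0003]
double top [0.5233 0.1493] 601 0.0017
double scene [0.5237 0.1494] 651 0.0024
```

```bash
python3 -m jog '[{"wx":0,"wy":0,"wz":0,"dx":0,"dy":0.003,"dz":-0.0002,"fingers":1},{"wx":0,"wy":0,"wz":0,"dx":0.0012,"dy":0.006,"dz":0,"fingers":1},{"wx":0,"wy":0,"wz":0,"dx":0.0012,"dy":0.010,"dz":0,"fingers":1},{"wx":0,"wy":0,"wz":0,"dx":0.0012,"dy":0.014,"dz":0,"fingers":1},{"wx":0,"wy":0,"wz":0,"dx":0.0012,"dy":0.018,"dz":0,"fingers":1},{"wx":0,"wy":0,"wz":0,"dx":0.0012,"dy":0.019,"dz":0,"fingers":1},{"wx":0,"wy":0,"wz":0,"dx":0.0012,"dy":0.02,"dz":0,"fingers":1},{"wx":0,"wy":0,"wz":0,"dx":0.0012,"dy":0.02,"dz":0,"fingers":1}]' 40 >/dev/null
python3 w.py 0.4337 0.1483 0.045
python3 -m jog '[{"wx":0,"wy":0,"wz":0,"dx":0.0012,"dy":0.02,"dz":0,"fingers":1},{"wx":0,"wy":0,"wz":0,"dx":0.0012,"dy":0.02,"dz":0,"fingers":1},{"wx":0,"wy":0,"wz":0,"dx":0.0012,"dy":0.02,"dz":0,"fingers":1},{"wx":0,"wy":0,"wz":0,"dx":0.0012,"dy":0.02,"dz":0,"fingers":1},{"wx":0,"wy":0,"wz":0,"dx":0.0012,"dy":0.02,"dz":0,"fingers":1},{"wx":0,"wy":0,"wz":0,"dx":0.0012,"dy":0.02,"dz":0,"fingers":1},{"wx":0,"wy":0,"wz":0,"dx":0.0012,"dy":0.02,"dz":0,"fingers":1},{"wx":0,"wy":0,"wz":0,"dx":0.0012,"dy":0.02,"dz":0,"fingers":1}]' >/dev/null
python3 w.py 0.4337 0.1483 0.045
```

```text
t 21.30 pos [ 0.449  -0.0948  0.0452] ytool yaw 90.03 tilt 0.04 w 0.0168 gf 41.8 F [ 1.2 -4.6  4.5]
d [1.900e-02 3.038e-01 1.000e-04]
t 22.10 pos [0.4404 0.0332 0.0451] ytool yaw 90.06 tilt 0.05 w 0.0168 gf 41.9 F [ 0.8 -4.8  5.3]
d [8.200e-03 1.439e-01 1.000e-04]
```

```bash
python3 -m jog '[{"wx":0,"wy":0,"wz":0,"dx":0.0012,"dy":0.02,"dz":0,"fingers":1},{"wx":0,"wy":0,"wz":0,"dx":0.0012,"dy":0.02,"dz":0,"fingers":1},{"wx":0,"wy":0,"wz":0,"dx":0.0012,"dy":0.02,"dz":0,"fingers":1},{"wx":0,"wy":0,"wz":0,"dx":0.0012,"dy":0.019,"dz":0,"fingers":1},{"wx":0,"wy":0,"wz":0,"dx":0.0012,"dy":0.018,"dz":0,"fingers":1},{"wx":0,"wy":0,"wz":0,"dx":0.0012,"dy":0.016,"dz":0,"fingers":1},{"wx":0,"wy":0,"wz":0,"dx":0.0012,"dy":0.012,"dz":0,"fingers":1},{"wx":0,"wy":0,"wz":0,"dx":0.0012,"dy":0.008,"dz":0,"fingers":1}]' >/dev/null
python3 w.py 0.4337 0.1483 0.045
python3 -m jog '[{"wx":0,"wy":0,"wz":0,"dx":0,"dy":0.006,"dz":0,"fingers":1},{"wx":0,"wy":0,"wz":0,"dx":0,"dy":0.004,"dz":0,"fingers":1},{"wx":0,"wy":0,"wz":0,"dx":0,"dy":0.0016,"dz":0,"fingers":1},{"wx":0,"wy":0,"wz":0,"dx":0,"dy":0,"dz":0,"fingers":1},{"wx":0,"wy":0,"wz":0,"dx":0,"dy":0,"dz":0,"fingers":1},{"wx":0,"wy":0,"wz":0,"dx":0,"dy":0,"dz":0,"fingers":1},{"wx":0,"wy":0,"wz":0,"dx":0,"dy":0,"dz":0,"fingers":1},{"wx":0,"wy":0,"wz":0,"dx":0,"dy":0,"dz":0,"fingers":1}]' >/dev/null
python3 w.py 0.4337 0.1483 0.045
python3 - <<'E'
from cell import cams
from h import *
from scipy.optimize import least_squares
def fit(v,z,c,radii,lo,hi,thr,tag):
    c=np.array(c)
    q=v.px([c[0],c[1],z])[0].astype(int);Y,X=np.mgrid[q[1]-35:q[1]+36,q[0]-35:q[0]+36];p=np.c_[X.ravel(),Y.ravel()];W=v.at(p,z)[:,:2];H=v.hsv[p[:,1],p[:,0],2]
    for i in range(6):
        d=np.linalg.norm(W-c,axis=1);m=(H>thr)&(d>lo)&(d<hi)
        f=lambda q:np.min([np.abs(np.linalg.norm(W[m]-q[:2],axis=1)-r) for r in radii],axis=0)
        c=least_squares(f,c,loss='soft_l1',f_scale=.002,x_scale=.01,diff_step=1e-4).x
    print(tag,c.round(4),m.sum(),f(c).mean().round(4))
d=cams.snapshot('top');e=cams.snapshot('scene');pickle.dump(d,open('top5.pkl','wb'));pickle.dump(e,open('scene5.pkl','wb'))
fit(V(d),.084,[.5235,.149],[.0538],.047,.0575,95,'pan top');fit(V(e),.084,[.5235,.149],[.0538],.047,.0575,95,'pan scene')
m=np.zeros((400,800,3),np.uint8)
m[:,:400]=cv2.resize(d['pixels'][145:245,240:340],(400,400),interpolation=cv2.INTER_CUBIC);m[:,400:]=cv2.resize(e['pixels'][180:280,305:405],(400,400),interpolation=cv2.INTER_CUBIC)
cv2.imwrite('pics/i.png',m[:,:,::-1])
E
```

```text
t 22.90 pos [0.4321 0.1392 0.045 ] ytool yaw 90.10 tilt 0.09 w 0.0165 gf 42.0 F [ 1.4 -4.7  6.6]
d [-0.0021  0.0113  0.    ]
t 23.70 pos [0.4317 0.1479 0.045 ] ytool yaw 90.06 tilt 0.12 w 0.0168 gf 42.1 F [ 0.7 -3.4  7.7]
d [-0.0025  0.0004  0.0001]
pan top [0.5186 0.1481] 204 0.0025
pan scene [0.5239 0.1484] 273 0.0027
```

View pics/i.png

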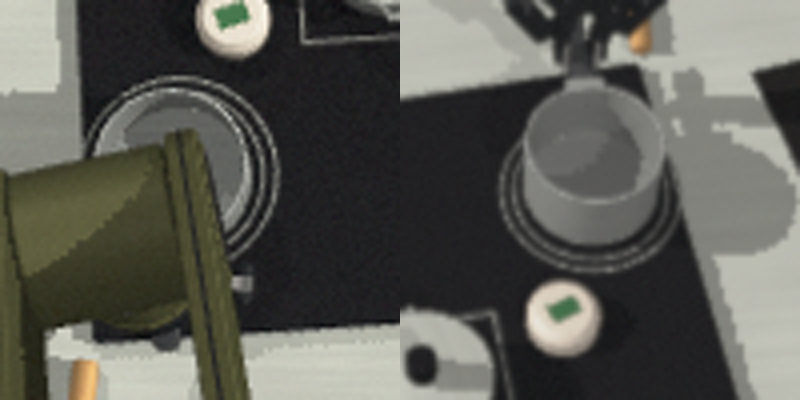

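In both crops the pan sits inside the double circle, about 2 mm short in x, so I'll nudge it and then release.

```bash
python3 -m jog '[{"wx":0,"wy":0,"wz":0,"dx":-0.001,"dy":0.0006,"dz":0,"fingers":1},{"wx":0,"wy":0,"wz":0,"dx":-0.001,"dy":0.0006,"dz":0,"fingers":1},{"wx":0,"wy":0,"wz":0,"dx":-0.001,"dy":0,"dz":0,"fingers":1},{"wx":0,"wy":0,"wz":0,"dx":0,"dy":0,"dz":0,"fingers":1},{"wx":0,"wy":0,"wz":0,"dx":0,"dy":0,"dz":0,"fingers":1},{"wx":0,"wy":0,"wz":0,"dx":0,"dy":0,"dz":0,"fingers":1},{"wx":0,"wy":0,"wz":0,"dx":0,"dy":0,"dz":0,"fingers":1},{"wx":0,"wy":0,"wz":0,"dx":0,"dy":0,"dz":0,"fingers":1}]' >/dev/null
python3 w.py 0.4337 0.1488 0.045
python3 -m jog '[{"wx":0,"wy":0,"wz":0,"dx":0,"dy":0,"dz":0,"fingers":0.95},{"wx":0,"wy":0,"wz":0,"dx":0,"dy":0,"dz":0,"fingers":0.85},{"wx":0,"wy":0,"wz":0,"dx":0,"dy":0,"dz":0,"fingers":0.75},{"wx":0,"wy":0,"wz":0,"dx":0,"dy":0,"dz":0,"fingers":0.65},{"wx":0,"wy":0,"wz":0,"dx":0,"dy":0,"dz":0,"fingers":0.55},{"wx":0,"wy":0,"wz":0,"dx":0,"dy":0,"dz":0,"fingers":0.4},{"wx":0,"wy":0,"wz":0,"dx":0,"dy":0,"dz":0,"fingers":0.4},{"wx":0,"wy":0,"wz":0,"dx":0,"dy":0,"dz":0,"fingers":0.4}]' 20 >/dev/null
python3 w.py 0.4337 0.1488 0.045
```

```text
t 24.60 pos [0.4317 0.1479 0.045 ] ytool yaw 90.07 tilt 0.37 w 0.0171 gf 42.9 F [-4.3 -7.2 14.7]
d [-0.0025  0.0011  0.    ]
t 25.40 pos [0.436  0.1486 0.0447] ytool yaw 90.00 tilt 0.03 w 0.0517 gf 0.0 F [ 0.3 -0.2  0.5]
d [ 0.0028  0.0003 -0.0003]
```

```bash
python3 -m jog '[{"wx":0,"wy":0,"wz":0,"dx":0,"dy":0,"dz":-0.015,"fingers":0.4},{"wx":0,"wy":0,"wz":0,"dx":0,"dy":0,"dz":-0.04,"fingers":0.4},{"wx":0,"wy":0,"wz":0,"dx":0,"dy":0,"dz":-0.04,"fingers":0.4},{"wx":0,"wy":0,"wz":0,"dx":0,"dy":0,"dz":-0.03,"fingers":0.3},{"wx":0,"wy":0,"wz":0,"dx":-0.0149,"dy":0.0479,"dz":0,"fingers":0.2},{"wx":0,"wy":0,"wz":0,"dx":-0.0149,"dy":0.0479,"dz":0,"fingers":0.2},{"wx":0,"wy":0,"wz":0,"dx":-0.0149,"dy":0.0479,"dz":0,"fingers":0.2},{"wx":0,"wy":0,"wz":0,"dx":-0.0149,"dy":0.0479,"dz":0,"fingers":0.2}]' >/dev/null
python3 -m jog '[{"wx":0,"wy":0,"wz":0,"dx":-0.0149,"dy":0.0479,"dz":0,"fingers":0.2},{"wx":0,"wy":0,"wz":0,"dx":-0.0149,"dy":0.0479,"dz":0,"fingers":0.2},{"wx":0,"wy":0,"wz":-0.0722,"dx":0,"dy":0,"dz":0,"fingers":0.2},{"wx":0,"wy":0,"wz":0,"dx":0,"dy":0,"dz":0,"fingers":0.2},{"wx":0,"wy":0,"wz":0,"dx":0,"dy":0,"dz":0,"fingers":0.2},{"wx":0,"wy":0,"wz":0,"dx":0,"dy":0,"dz":0,"fingers":0.2},{"wx":0,"wy":0,"wz":0,"dx":0,"dy":0,"dz":0,"fingers":0.2},{"wx":0,"wy":0,"wz":0,"dx":0,"dy":0,"dz":0,"fingers":0.2}]' >/dev/null
python3 w.py 0.5077 0.3783 -0.003
cat > pan.py <<'E'
from cell import cams
from h import *
from scipy.optimize import least_squares
def fit(v,z,c,radii,lo,hi,thr,tag):
    c=np.array(c)
    q=v.px([c[0],c[1],z])[0].astype(int);Y,X=np.mgrid[q[1]-35:q[1]+36,q[0]-35:q[0]+36];p=np.c_[X.ravel(),Y.ravel()];W=v.at(p,z)[:,:2];H=v.hsv[p[:,1],p[:,0],2]
    for i in range(6):
        d=np.linalg.norm(W-c,axis=1);m=(H>thr)&(d>lo)&(d<hi)
        f=lambda q:np.min([np.abs(np.linalg.norm(W[m]-q[:2],axis=1)-r) for r in radii],axis=0)
        c=least_squares(f,c,loss='soft_l1',f_scale=.002,x_scale=.01,diff_step=1e-4).x
    print(tag,c.round(4),m.sum(),f(c).mean().round(4))
if __name__=='__main__':
    d=cams.snapshot('top');e=cams.snapshot('scene');pickle.dump(d,open('top6.pkl','wb'));pickle.dump(e,open('scene6.pkl','wb'))
    t=V(d);s=V(e)
    fit(t,.084,[.5235,.149],[.0538],.047,.0575,95,'pan top');fit(s,.084,[.5235,.149],[.0538],.047,.0575,95,'pan scene')
    g=t.hsv[...,2];q=t.px([.44,.149,.08])[0].astype(int);print(q)
    for r in range(q[1]-8,q[1]+12,4):print(r,g[r,q[0]-12:q[0]+13])
E
python3 pan.py
```

```text
t 27.00 pos [0.5077 0.3777 0.1452] ytool yaw 96.40 tilt 0.01 w 0.0684 gf 0.0 F [-0.3 -0.3 -0.6]
d [-1.000e-04  7.000e-04  1.852e-01]
pan top [0.5218 0.1467] 341 0.0027
pan scene [0.524  0.1485] 269 0.0027
[281 214]
206 [ 42  36  62  93  67  40  25  62 161 167 168 168 165 164 164 167 163 170
 146 101 102  76  75  51  41]
210 [ 37  44  71 105  95  56  36  31  35  38  54  68  71  76  78  81  79  62
  52  47  44  39  35  36  34]
214 [38 36 35 36 33 33 34 32 33 27 60 71 72 74 78 80 48 42 42 37 39 35 32 33
 31]
218 [35 36 35 36 33 39 36 33 35 34 61 72 69 73 78 80 38 36 33 32 30 31 33 30
 36]
222 [35 37 36 35 34 38 37 38 36 35 63 72 71 75 75 79 41 34 31 29 29 33 35 33
 36]
```

The pan is about 2 mm from the double circle's centre, which is good enough. Now the thermometer.

```bash
python3 -m jog '[{"wx":0,"wy":0,"wz":0,"dx":0,"dy":0.0007,"dz":0.03,"fingers":0.2},{"wx":0,"wy":0,"wz":0,"dx":0,"dy":0,"dz":0.045,"fingers":0.2},{"wx":0,"wy":0,"wz":0,"dx":0,"dy":0,"dz":0.045,"fingers":0.3},{"wx":0,"wy":0,"wz":0,"dx":0,"dy":0,"dz":0.03,"fingers":0.4},{"wx":0,"wy":0,"wz":0,"dx":0,"dy":0,"dz":0.02,"fingers":0.4},{"wx":0,"wy":0,"wz":0,"dx":0,"dy":0,"dz":0.01,"fingers":0.4},{"wx":0,"wy":0,"wz":0,"dx":0,"dy":0,"dz":0.005,"fingers":0.4},{"wx":0,"wy":0,"wz":0,"dx":0,"dy":0,"dz":0,"fingers":0.4}]' 30 >/dev/null
python3 w.py 0.5077 0.3783 -0.003
python3 -m jog '[{"wx":0,"wy":0,"wz":0,"dx":0,"dy":0,"dz":0,"fingers":0.5},{"wx":0,"wy":0,"wz":0,"dx":0,"dy":0,"dz":0,"fingers":0.6},{"wx":0,"wy":0,"wz":0,"dx":0,"dy":0,"dz":0,"fingers":0.7},{"wx":0,"wy":0,"wz":0,"dx":0,"dy":0,"dz":0,"fingers":0.8},{"wx":0,"wy":0,"wz":0,"dx":0,"dy":0,"dz":0,"fingers":0.9},{"wx":0,"wy":0,"wz":0,"dx":0,"dy":0,"dz":0,"fingers":1},{"wx":0,"wy":0,"wz":0,"dx":0,"dy":0,"dz":0,"fingers":1},{"wx":0,"wy":0,"wz":0,"dx":0,"dy":0,"dz":0,"fingers":1}]' 40 >/dev/null
python3 w.py 0.5077 0.3783 -0.003
```

```text
t 27.90 pos [ 0.5078  0.3791 -0.0029] ytool yaw 96.48 tilt 0.02 w 0.0509 gf 0.0 F [ 0.2 -0.8  0.3]
d [ 0.0003 -0.0009  0.0001]
t 28.70 pos [ 0.5084  0.3794 -0.0018] ytool yaw 96.49 tilt 0.12 w 0.0270 gf 41.2 F [-1.2 -0.2  6.1]
d [ 0.001  -0.0013  0.0015]
```

```bash
python3 -m jog '[{"wx":0,"wy":0,"wz":0,"dx":0,"dy":0,"dz":-0.01,"fingers":1},{"wx":0,"wy":0,"wz":0,"dx":0,"dy":0,"dz":-0.02,"fingers":1},{"wx":0,"wy":0,"wz":0,"dx":0,"dy":0,"dz":-0.03,"fingers":1},{"wx":0,"wy":0,"wz":0,"dx":0,"dy":0,"dz":-0.03,"fingers":1},{"wx":0,"wy":0,"wz":0.04,"dx":0,"dy":0,"dz":-0.02,"fingers":1},{"wx":0,"wy":0,"wz":0.07,"dx":0,"dy":0,"dz":-0.01,"fingers":1},{"wx":0,"wy":0,"wz":0.09,"dx":0,"dy":0,"dz":0,"fingers":1},{"wx":0,"wy":0,"wz":0.09,"dx":0,"dy":0,"dz":0,"fingers":1}]' >/dev/null
python3 -m jog '[{"wx":0,"wy":0,"wz":0.09,"dx":0,"dy":0,"dz":0,"fingers":1},{"wx":0,"wy":0,"wz":0.09,"dx":0,"dy":0,"dz":0,"fingers":1},{"wx":0,"wy":0,"wz":0.09,"dx":0,"dy":0,"dz":0,"fingers":1},{"wx":0,"wy":0,"wz":0.09,"dx":0,"dy":0,"dz":0,"fingers":1},{"wx":0,"wy":0,"wz":0.09,"dx":0,"dy":0,"dz":0,"fingers":1},{"wx":0,"wy":0,"wz":0.09,"dx":0,"dy":0,"dz":0,"fingers":1},{"wx":0,"wy":0,"wz":0.09,"dx":0,"dy":0,"dz":0,"fingers":1},{"wx":0,"wy":0,"wz":0.09,"dx":0,"dy":0,"dz":0,"fingers":1}]' >/dev/null
python3 -m jog '[{"wx":0,"wy":0,"wz":0.04,"dx":0,"dy":0,"dz":0,"fingers":1},{"wx":0,"wy":0,"wz":0.022,"dx":0,"dy":0,"dz":0,"fingers":1},{"wx":0,"wy":0,"wz":0,"dx":0,"dy":0,"dz":0,"fingers":1},{"wx":0,"wy":0,"wz":0,"dx":0,"dy":0,"dz":0,"fingers":1},{"wx":0,"wy":0,"wz":0,"dx":0,"dy":0,"dz":0,"fingers":1},{"wx":0,"wy":0,"wz":0,"dx":0,"dy":0,"dz":0,"fingers":1},{"wx":0,"wy":0,"wz":0,"dx":0,"dy":0,"dz":0,"fingers":1},{"wx":0,"wy":0,"wz":0,"dx":0,"dy":0,"dz":0,"fingers":1}]' >/dev/null
python3 w.py 0.5225 0.3875 0.0282
```

```text
t 31.10 pos [0.5076 0.379  0.0929] ytool yaw 0.02 tilt 0.00 w 0.0267 gf 40.4 F [-0.4 -1.1 -1.9]
d [0.0106 0.0186 0.0809]
```

```bash
python3 -m jog '[{"wx":0,"wy":0,"wz":0,"dx":0.0106,"dy":0.0186,"dz":0.01,"fingers":1},{"wx":0,"wy":0,"wz":0,"dx":0,"dy":0,"dz":0.02,"fingers":1},{"wx":0,"wy":0,"wz":0,"dx":0,"dy":0,"dz":0.02,"fingers":1},{"wx":0,"wy":0,"wz":0,"dx":0,"dy":0,"dz":0.015,"fingers":1},{"wx":0,"wy":0,"wz":0,"dx":0,"dy":0,"dz":0.01,"fingers":1},{"wx":0,"wy":0,"wz":0,"dx":0,"dy":0,"dz":0.0059,"fingers":1},{"wx":0,"wy":0,"wz":0,"dx":0,"dy":0,"dz":0,"fingers":1},{"wx":0,"wy":0,"wz":0,"dx":0,"dy":0,"dz":0,"fingers":1}]' >/dev/null
python3 w.py 0.5225 0.3875 0.0282
python3 - <<'E'
from cell import cams
from h import *
np.set_printoptions(precision=4,suppress=True)
e=cams.snapshot('scene');s=V(e);d=cams.snapshot('top');t=V(d);pickle.dump(e,open('scene7.pkl','wb'));pickle.dump(d,open('top7.pkl','wb'))
P=[.5225,.4232,.064]
for n,v in(('s',s),('t',t)):
    q=v.px(P)[0].astype(int);H=v.hsv;m=((H[...,1]>80)&(H[...,0]>40)&(H[...,0]<85)&(H[...,2]>40)).astype(np.uint8)
    b=v.blobs(m,(q[0]-25,q[1]-25,q[0]+25,q[1]+25),2)
    for c in b:
        if cv2.contourArea(c)>5:print(n,q,mom(c),cv2.contourArea(c),v.at([mom(c)],.064))
# body outline rows in scene near nose and front: brightness along lines
q=s.px([.5225,.34,.05])[0].astype(int);print(q);print(s.hsv[q[1]-12:q[1]+13:2,q[0]-16:q[0]+14:1,2])
E
```

```text
t 31.90 pos [0.5228 0.3877 0.0286] ytool yaw 0.01 tilt 0.05 w 0.0267 gf 40.4 F [ 0.6  0.8 -0.9]
d [-0.0002 -0.0004  0.0005]
[411 216]
[[143  75  41  33  33  35  32  31  31  34  31  35  33  35  34  33  32  35
   34  34  34  36  37  36  34  36  35  35  49  86]
 [181 134  69  36  33  34  34  33  35  32  31  32  33  32  34  35  32  33
   31  33  33  32  35  35  33  32  34  40  75  92]
 [170 164 129  68  34  33  34  34  32  33  32  34  31  33  34  35  34  36
   35  34  34  35  34  34  33  34  35  54  92  49]
 [170 171 167 130  69  37  34  32  34  34  35  34  36  40  40  41  41  44
   45  46  47  50  53  57  59  60  63  84  69  64]
 [170 170 170 166 129  68  37  35  35  33  32  42  81 105 105 107 106 100
   94  82  88  95  96  97  97  96  99  98  98  98]
 [169 169 169 168 163 118  60  33  31  31  32  38  75 118 113 110 107  81
   48  37  58 103 103  99 100  99  98  99  99  98]
 [170 173 170 168 162 105  52  41  41  40  39  38  57 114 117 111 111 111
  106  98 107 110 112 111 111 105 109 104 109  94]
 [143 172 185 178 167 117  57  42  44  40  39  38  47  91 108 108 105 102
  102  98  94  92  90  86  85  82  82  80  77  75]
 [134 133 142 172 186 179 115  76  67  42  32  30  42  84  79  75  75  74
   73  73  74  74  73  73  73  75  74  71  71  70]
 [134 134 134 135 139 146 179 185 180 121  63  39  43  62  69  62  61  54
   52  49  47  45  39  38  35  39  36  34  36  34]
 [135 136 134 135 135 135 147 185 192 183 121  59  40  39  36  36  36  37
   36  29  29  29  30  31  28  29  30  28  30  29]
 [135 136 136 135 136 134 135 144 174 188 180 109  54  37  38  36  36  36
   37  32  31  29  30  30  28  27  28  30  28  30]
 [133 134 133 133 133 132 132 132 141 181 189 178 102  49  36  37  37  37
   37  35  37  35  35  36  37  37  32  37  36  37]]
```

```bash
python3 - <<'E'
from h import *
np.set_printoptions(precision=4,suppress=True)
s=load('scene7');print(s.px([.5225,.3422,.064]),s.at([[413.8,213.8]],.064))
r=s.hsv[204:232,406:422,2];print(r)
# front face upper edge ~ (407.6,212)-> y of body front; expected .3875-.0645=.323
print(s.at([[407.2,213.0],[407.2,218]],.064),s.px([[.5225,.323,.064],[.5225,.323,.034],[.5225,.303,.049]]))
E
```

```text
[[413.0095 213.7306]] [[0.523  0.3447 0.064 ]]
[[ 35  33  35  34  33  32  35  34  34  34  36  37  36  34  36  35]
 [ 32  33  35  36  34  34  32  36  36  34  34  35  36  35  36  35]
 [ 32  33  32  34  35  32  33  31  33  33  32  35  35  33  32  34]
 [ 34  31  33  34  34  35  33  34  34  34  33  35  33  35  33  32]
 [ 34  31  33  34  35  34  36  35  34  34  35  34  34  33  34  35]
 [ 36  30  35  34  35  32  34  34  34  33  34  35  36  35  36  44]
 [ 34  36  40  40  41  41  44  45  46  47  50  53  57  59  60  63]
 [ 35  50  66  70  70  72  75  74  69  71  77  81  90  92  93  94]
 [ 42  81 105 105 107 106 100  94  82  88  95  96  97  97  96  99]
 [ 47  99 116 110 110 107  82  55  48  67  97  99  98  98  98  98]
 [ 38  75 118 113 110 107  81  48  37  58 103 103  99 100  99  98]
 [ 38  67 118 116 112 109  95  74  63  77 106 110 104 103 100 102]
 [ 38  57 114 117 111 111 111 106  98 107 110 112 111 111 105 109]
 [ 43  53 105 118 113 112 112 110 109 109 109 108 109 109 107 108]
 [ 38  47  91 108 108 105 102 102  98  94  92  90  86  85  82  82]
 [ 30  40  80  84  81  80  77  78  78  77  77  7
[... 236 characters left out ...]
1  43  38  41  41  37  34  31  30  29  29  30  28]
 [ 59  40  39  36  36  36  37  36  29  29  29  30  31  28  29  30]
 [ 77  42  37  36  38  38  37  32  30  27  28  29  29  32  32  28]
 [109  54  37  38  36  36  36  37  32  31  29  30  30  28  27  28]
 [140  71  40  37  36  38  37  38  37  36  34  31  33  32  33  28]
 [178 102  49  36  37  37  37  37  35  37  35  35  36  37  37  32]
 [185 139  71  39  37  36  36  36  38  34  37  36  36  36  36  37]
 [190 179 102  49  36  38  37  37  39  35  37  35  36  36  35  36]
 [190 185 140  70  39  37  37  35  38  37  36  37  35  36  37  36]]
[[0.518  0.3243 0.064 ]
 [0.5365 0.3203 0.064 ]] [[407.0916 214.2266]
 [405.5224 219.1843]
 [400.1817 217.2434]]
```

The aim is confirmed: button seen at (413.8,213.8) against (413.0,213.7) predicted, and the nose is about 10 cm from the wall. Holding steady.

```bash
python3 -m jog '[{"wx":0,"wy":0,"wz":0,"dx":0,"dy":0,"dz":0,"fingers":1},{"wx":0,"wy":0,"wz":0,"dx":0,"dy":0,"dz":0,"fingers":1},{"wx":0,"wy":0,"wz":0,"dx":0,"dy":0,"dz":0,"fingers":1},{"wx":0,"wy":0,"wz":0,"dx":0,"dy":0,"dz":0,"fingers":1},{"wx":0,"wy":0,"wz":0,"dx":0,"dy":0,"dz":0,"fingers":1},{"wx":0,"wy":0,"wz":0,"dx":0,"dy":0,"dz":0,"fingers":1},{"wx":0,"wy":0,"wz":0,"dx":0,"dy":0,"dz":0,"fingers":1},{"wx":0,"wy":0,"wz":0,"dx":0,"dy":0,"dz":0,"fingers":1}]' >/dev/null
python3 -m jog '[{"wx":0,"wy":0,"wz":0,"dx":0,"dy":0,"dz":0,"fingers":1},{"wx":0,"wy":0,"wz":0,"dx":0,"dy":0,"dz":0,"fingers":1},{"wx":0,"wy":0,"wz":0,"dx":0,"dy":0,"dz":0,"fingers":1},{"wx":0,"wy":0,"wz":0,"dx":0,"dy":0,"dz":0,"fingers":1},{"wx":0,"wy":0,"wz":0,"dx":0,"dy":0,"dz":0,"fingers":1},{"wx":0,"wy":0,"wz":0,"dx":0,"dy":0,"dz":0,"fingers":1},{"wx":0,"wy":0,"wz":0,"dx":0,"dy":0,"dz":0,"fingers":1},{"wx":0,"wy":0,"wz":0,"dx":0,"dy":0,"dz":0,"fingers":1}]' >/dev/null
python3 -m jog '[{"wx":0,"wy":0,"wz":0,"dx":0,"dy":0,"dz":0,"fingers":1},{"wx":0,"wy":0,"wz":0,"dx":0,"dy":0,"dz":0,"fingers":1},{"wx":0,"wy":0,"wz":0,"dx":0,"dy":0,"dz":0,"fingers":1},{"wx":0,"wy":0,"wz":0,"dx":0,"dy":0,"dz":0,"fingers":1},{"wx":0,"wy":0,"wz":0,"dx":0,"dy":0,"dz":0,"fingers":1},{"wx":0,"wy":0,"wz":0,"dx":0,"dy":0,"dz":0,"fingers":1},{"wx":0,"wy":0,"wz":0,"dx":0,"dy":0,"dz":0,"fingers":1},{"wx":0,"wy":0,"wz":0,"dx":0,"dy":0,"dz":0,"fingers":1}]' >/dev/null
python3 w.py
python3 -m jog '[{"wx":0,"wy":0,"wz":0,"dx":0,"dy":0,"dz":0,"fingers":1},{"wx":0,"wy":0,"wz":0,"dx":0,"dy":0,"dz":-0.01,"fingers":1},{"wx":0,"wy":0,"wz":0,"dx":0,"dy":0,"dz":-0.02,"fingers":1},{"wx":0,"wy":0,"wz":0,"dx":0,"dy":0,"dz":-0.03,"fingers":1},{"wx":0,"wy":0,"wz":-0.04,"dx":0,"dy":0,"dz":-0.02,"fingers":1},{"wx":0,"wy":0,"wz":-0.07,"dx":0,"dy":0,"dz":-0.01,"fingers":1},{"wx":0,"wy":0,"wz":-0.09,"dx":0,"dy":0,"dz":0,"fingers":1},{"wx":0,"wy":0,"wz":-0.09,"dx":0,"dy":0,"dz":0,"fingers":1}]' >/dev/null
python3 -m jog '[{"wx":0,"wy":0,"wz":-0.09,"dx":0,"dy":0,"dz":0,"fingers":1},{"wx":0,"wy":0,"wz":-0.09,"dx":0,"dy":0,"dz":0,"fingers":1},{"wx":0,"wy":0,"wz":-0.09,"dx":0,"dy":0,"dz":0,"fingers":1},{"wx":0,"wy":0,"wz":-0.09,"dx":0,"dy":0,"dz":0,"fingers":1},{"wx":0,"wy":0,"wz":-0.09,"dx":0,"dy":0,"dz":0,"fingers":1},{"wx":0,"wy":0,"wz":-0.09,"dx":0,"dy":0,"dz":0,"fingers":1},{"wx":0,"wy":0,"wz":-0.09,"dx":0,"dy":0,"dz":0,"fingers":1},{"wx":0,"wy":0,"wz":-0.09,"dx":0,"dy":0,"dz":0,"fingers":1}]' >/dev/null
python3 -m jog '[{"wx":0,"wy":0,"wz":-0.07,"dx":0,"dy":0,"dz":0,"fingers":1},{"wx":0,"wy":0,"wz":-0.0455,"dx":0,"dy":0,"dz":0,"fingers":1},{"wx":0,"wy":0,"wz":0,"dx":0,"dy":0,"dz":0,"fingers":1},{"wx":0,"wy":0,"wz":0,"dx":0,"dy":0,"dz":0,"fingers":1},{"wx":0,"wy":0,"wz":0,"dx":0,"dy":0,"dz":0,"fingers":1},{"wx":0,"wy":0,"wz":0,"dx":0,"dy":0,"dz":0,"fingers":1},{"wx":0,"wy":0,"wz":0,"dx":0,"dy":0,"dz":0,"fingers":1},{"wx":0,"wy":0,"wz":0,"dx":0,"dy":0,"dz":0,"fingers":1}]' >/dev/null
python3 w.py 0.5041 0.3787 -0.0015
```

```text
t 34.40 pos [0.5225 0.3875 0.0282] ytool yaw 0.01 tilt 0.00 w 0.0271 gf 40.4 F [ 0.1  0.6 -2. ]
t 36.80 pos [0.5225 0.3874 0.1002] ytool yaw 101.29 tilt 0.00 w 0.0265 gf 40.5 F [ 0.2  0.8 -1.7]
d [ 0.0246 -0.0062  0.1271]
```

```bash
python3 -m jog '[{"wx":0,"wy":0,"wz":0,"dx":0.0246,"dy":-0.0062,"dz":0.01,"fingers":1},{"wx":0,"wy":0,"wz":0,"dx":0,"dy":0,"dz":0.025,"fingers":1},{"wx":0,"wy":0,"wz":0,"dx":0,"dy":0,"dz":0.03,"fingers":1},{"wx":0,"wy":0,"wz":0,"dx":0,"dy":0,"dz":0.025,"fingers":1},{"wx":0,"wy":0,"wz":0,"dx":0,"dy":0,"dz":0.018,"fingers":1},{"wx":0,"wy":0,"wz":0,"dx":0,"dy":0,"dz":0.01,"fingers":1},{"wx":0,"wy":0,"wz":0,"dx":0,"dy":0,"dz":0.006,"fingers":1},{"wx":0,"wy":0,"wz":0,"dx":0,"dy":0,"dz":0.0025,"fingers":1}]' >/dev/null
python3 -m jog '[{"wx":0,"wy":0,"wz":0,"dx":0,"dy":0,"dz":0,"fingers":1},{"wx":0,"wy":0,"wz":0,"dx":0,"dy":0,"dz":0,"fingers":1},{"wx":0,"wy":0,"wz":0,"dx":0,"dy":0,"dz":0,"fingers":1},{"wx":0,"wy":0,"wz":0,"dx":0,"dy":0,"dz":0,"fingers":1},{"wx":0,"wy":0,"wz":0,"dx":0,"dy":0,"dz":0,"fingers":1},{"wx":0,"wy":0,"wz":0,"dx":0,"dy":0,"dz":0,"fingers":1},{"wx":0,"wy":0,"wz":0,"dx":0,"dy":0,"dz":0,"fingers":1},{"wx":0,"wy":0,"wz":0,"dx":0,"dy":0,"dz":0,"fingers":1}]' >/dev/null
python3 w.py 0.5041 0.3787 -0.0018
```

```text
t 38.40 pos [ 0.5041  0.3787 -0.001 ] ytool yaw 101.31 tilt 0.00 w 0.0269 gf 40.4 F [-0.2 -0.3 -1.4]
d [ 0.    -0.     0.001]
```

```bash
python3 -m jog '[{"wx":0,"wy":0,"wz":0,"dx":0,"dy":0,"dz":0.0005,"fingers":1},{"wx":0,"wy":0,"wz":0,"dx":0,"dy":0,"dz":0.0005,"fingers":1},{"wx":0,"wy":0,"wz":0,"dx":0,"dy":0,"dz":0.0003,"fingers":1},{"wx":0,"wy":0,"wz":0,"dx":0,"dy":0,"dz":0,"fingers":1},{"wx":0,"wy":0,"wz":0,"dx":0,"dy":0,"dz":0,"fingers":1},{"wx":0,"wy":0,"wz":0,"dx":0,"dy":0,"dz":0,"fingers":1},{"wx":0,"wy":0,"wz":0,"dx":0,"dy":0,"dz":0,"fingers":1},{"wx":0,"wy":0,"wz":0,"dx":0,"dy":0,"dz":0,"fingers":1}]' >/dev/null
python3 w.py
python3 -m jog '[{"wx":0,"wy":0,"wz":0,"dx":0,"dy":0,"dz":0,"fingers":0.9},{"wx":0,"wy":0,"wz":0,"dx":0,"dy":0,"dz":0,"fingers":0.75},{"wx":0,"wy":0,"wz":0,"dx":0,"dy":0,"dz":0,"fingers":0.65},{"wx":0,"wy":0,"wz":0,"dx":0,"dy":0,"dz":0,"fingers":0.55},{"wx":0,"wy":0,"wz":0,"dx":0,"dy":0,"dz":0,"fingers":0.4},{"wx":0,"wy":0,"wz":0,"dx":0,"dy":0,"dz":0,"fingers":0.4},{"wx":0,"wy":0,"wz":0,"dx":0,"dy":0,"dz":-0.015,"fingers":0.4},{"wx":0,"wy":0,"wz":0,"dx":0,"dy":0,"dz":-0.04,"fingers":0.4}]' 20 >/dev/null
python3 -m jog '[{"wx":0,"wy":0,"wz":0,"dx":0,"dy":0,"dz":-0.05,"fingers":0.4},{"wx":0,"wy":0,"wz":0,"dx":0,"dy":0,"dz":-0.05,"fingers":0.4},{"wx":0,"wy":0,"wz":0,"dx":0,"dy":0,"dz":-0.05,"fingers":0.4},{"wx":0,"wy":0,"wz":0,"dx":0.05,"dy":0,"dz":0,"fingers":0.4},{"wx":0,"wy":0,"wz":0,"dx":0.05,"dy":0.02,"dz":0,"fingers":0.4},{"wx":0,"wy":0,"wz":0,"dx":0.05,"dy":0.03,"dz":0,"fingers":0.4},{"wx":0,"wy":0,"wz":0,"dx":0.04,"dy":0.04,"dz":0,"fingers":0.4},{"wx":0,"wy":0,"wz":0,"dx":0.04,"dy":0.05,"dz":0,"fingers":0.4}]' >/dev/null
python3 w.py
python3 - <<'E'
from cell import cams
from h import *
from pan import fit
np.set_printoptions(precision=4,suppress=True)
d=cams.snapshot('top');e=cams.snapshot('scene');t=V(d);s=V(e);pickle.dump(d,open('top8.pkl','wb'));pickle.dump(e,open('scene8.pkl','wb'))
L=[]
for v,b in((t,(180,150,240,240)),(s,(388,180,458,260))):
    H=v.hsv;m=((H[...,1]>80)&(H[...,0]>40)&(H[...,0]<85)&(H[...,2]>50)).astype(np.uint8);c=v.blobs(m,b)[0];L.append([mom(c)])
print('label',L,tri(t,L[0],s,L[1]))
m=cv2.morphologyEx((t.hsv[...,2]>70).astype(np.uint8),cv2.MORPH_OPEN,np.ones((3,3)))
for c in t.blobs(m,(190,160,225,225),2):print(cv2.contourArea(c),cv2.minAreaRect(c))
c=t.blobs((t.hsv[...,2]<60).astype(np.uint8),(175,140,240,240))[0];R=cv2.minAreaRect(c);print('mat',R)
fit(t,.084,[.5235,.149],[.0538],.047,.0575,95,'pan top');fit(s,.084,[.5235,.149],[.0538],.047,.0575,95,'pan scene')
t0=load('top0')
for n,b in(('timer',(288,138,309,161)),('ramekin',(370,122,397,150))):print(n,[mom(v.blobs((v.hsv[...,2]>60).astype(np.uint8),b)[0]) for v in(t0,t)])
E
```

```text
t 39.20 pos [ 0.5041  0.3787 -0.0018] ytool yaw 101.31 tilt 0.00 w 0.0273 gf 41.0 F [-1.5 -0.7  4.1]
t 40.80 pos [0.3012 0.4513 0.1632] ytool yaw 101.22 tilt 0.06 w 0.0515 gf 0.0 F [ 0.7  2.3 -1.2]
label [[[206.49074074074073, 204.34259259259258]], [[416.9496855345912, 204.440251572327]]] (array([0.4693, 0.3731, 0.0337]), np.float64(2.3008678716215456e-05))
367.0 ((206.26368713378906, 193.1004180908203), (43.23622512817383, 10.313641548156738), 82.23483276367188)
37.5 ((191.5, 211.0), (3.0, 26.0), 0.0)
mat ((207.20333862304688, 191.24765014648438), (74.84972381591797, 35.8677864074707), 81.57302856445312)
pan top [0.5213 0.1464] 303 0.0025
pan scene [0.524 0.148] 264 0.0027
timer [[298.014440433213, 149.3808664259928], [298.014440433213, 149.3808664259928]]
ramekin [[383.87580437580436, 135.69047619047618], [383.8591459528362, 135.76545570427024]]
```

All is in place: the thermometer's origin is about (0.513, 0.382) on the mat centre (0.513, 0.3805) and aligned with it. The pan is about 2 mm from centre, the bystanders are unmoved, and the arm is clear. Handing in.

```bash
python3 -c "
from cell import ctrl
print(ctrl.finish_job())"
```

```text
the job is handed in; nothing more can be done
None
```

The job is done and handed in at about 41 s: pot on the square and saucepan on the double circle (each about 2 mm off centre), thermometer aimed from about 10 cm for over 2 s, then laid lengthwise mid-mat; the fingertips proved 24 mm higher than the robot reports, so I corrected for that after one empty first grasp.

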